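Clear the culture flasks through the two-way disposal chute

TASK

Clear the flasks left from the microscope session. First send every red-capped (contaminated) flask down the chute into the red bin, then every blue-capped one into the blue bin, setting the diverter lever for the right bin before you drop each one in, and finally leave the lever set fully over for the red bin; lay each green-capped flask flat in a tray lane of its own (at any time), its cap towards the green-striped notched end. Never let a red-capped flask get into the blue bin, and leave the other things on the bench where they are.

Things in the scene. Friction and masses are not known exactly. Their poses are not given: they have to be found in the camera images.
- chute: two-way disposal chute of sheet steel, fixed; origin on the bench under its centre, x along its two outlets. A square hopper in the middle, open on top, with a flap inside; sloping outlets drop to a bin at the +x and the -x end. Clear hoods 192 mm high (to x = +-306, y = +-96 mm) cover the bins: things enter only by the hopper. Steel panels at y = +-81 mm, x = +-100 mm, 268 mm high
- hopper_mouth (a point): centre of the hopper's square mouth, 150 x 150 mm inside, 265 mm above the bench; axes as chute. Inside, the flap's edge stands 20 mm above the mouth when upright and just below it at a stop
- flap (a joint): diverter flap and lever on one shaft along the chute's y axis, 175 mm up; -0.7 to 0.7 rad (stops), stays where left, 1.5 N at the knob moves it. Upright at 0. Positive: lever and flap lean to the chute's +x and shut that outlet, parts go to the bin at -x; negative: they lean to -x, parts go to the bin at +x. In between, either way. A yellow pointer under the shaft points to the open outlet
- lever_knob (a point): centre of the yellow 30 mm ball knob on the lever's 12 mm stem, 115 mm from the shaft, on the outside of the chute at its y = -115 mm (34 mm clear of the steel panel); it swings in the chute's x-z plane, 263 mm up at either stop and 290 mm up in the middle
- red_bin_in (a point): red bin for contaminated plastic, under one of the hoods (which end varies); this point is the centre of its inner floor, 177 x 157 mm inside, walls 60 mm above the floor
- blue_bin_in (a point): blue bin for clean plastic, the same size, at the other end of the chute; this point is the centre of its inner floor
- lane1 (a point): centre of the floor of one outer lane of a fixed aluminium tray with three lanes (150 x 262 mm, pitch 82 mm), floor 4 mm above the bench; x along the lane, +x towards the tray end whose rim is notched before each lane and has a green strip; lane 79 mm wide, 144 mm long, rim 16 mm above the bench, ribs 5 mm above the floor between lanes; empty at the start
- lane2 (a point): centre of the floor of the middle lane of a fixed aluminium tray with three lanes (150 x 262 mm, pitch 82 mm), floor 4 mm above the bench; x along the lane, +x towards the tray end whose rim is notched before each lane and has a green strip; lane 79 mm wide, 144 mm long, rim 16 mm above the bench, ribs 5 mm above the floor between lanes; empty at the start
- lane3 (a point): centre of the floor of the other outer lane of a fixed aluminium tray with three lanes (150 x 262 mm, pitch 82 mm), floor 4 mm above the bench; x along the lane, +x towards the tray end whose rim is notched before each lane and has a green strip; lane 79 mm wide, 144 mm long, rim 16 mm above the bench, ribs 5 mm above the floor between lanes; empty at the start
- red1_mid (a point): clear plastic culture flask with a red screw cap, lying flat: 100 mm long over all, body 70 x 50 mm, 24 mm thick, cap 23 mm across, 18 mm long, 35 to 60 g; both broad faces alike. This point: middle of the flat body, 12 mm over what it lies on; x towards the cap (cap end 65 mm along +x, base end at -35 mm), y across the 50 mm width, z up at the start. May be absent
- red2_mid (a point): clear plastic culture flask with a red screw cap, lying flat: 100 mm long over all, body 70 x 50 mm, 24 mm thick, cap 23 mm across, 18 mm long, 35 to 60 g; both broad faces alike. This point: middle of the flat body, 12 mm over what it lies on; x towards the cap (cap end 65 mm along +x, base end at -35 mm), y across the 50 mm width, z up at the start. May be absent
- blue1_mid (a point): clear plastic culture flask with a blue screw cap, lying flat: 100 mm long over all, body 70 x 50 mm, 24 mm thick, cap 23 mm across, 18 mm long, 35 to 60 g; both broad faces alike. This point: middle of the flat body, 12 mm over what it lies on; x towards the cap (cap end 65 mm along +x, base end at -35 mm), y across the 50 mm width, z up at the start. May be absent
- blue2_mid (a point): clear plastic culture flask with a blue screw cap, lying flat: 100 mm long over all, body 70 x 50 mm, 24 mm thick, cap 23 mm across, 18 mm long, 35 to 60 g; both broad faces alike. This point: middle of the flat body, 12 mm over what it lies on; x towards the cap (cap end 65 mm along +x, base end at -35 mm), y across the 50 mm width, z up at the start. May be absent
- green1_mid (a point): clear plastic culture flask with a green screw cap, lying flat: 100 mm long over all, body 70 x 50 mm, 24 mm thick, cap 23 mm across, 18 mm long, 35 to 60 g; both broad faces alike. This point: middle of the flat body, 12 mm over what it lies on; x towards the cap (cap end 65 mm along +x, base end at -35 mm), y across the 50 mm width, z up at the start. May be absent
- green1_cap (a point): centre of that flask's green cap, 56 mm from the middle of its body
- green2_mid (a point): clear plastic culture flask with a green screw cap, lying flat: 100 mm long over all, body 70 x 50 mm, 24 mm thick, cap 23 mm across, 18 mm long, 35 to 60 g; both broad faces alike. This point: middle of the flat body, 12 mm over what it lies on; x towards the cap (cap end 65 mm along +x, base end at -35 mm), y across the 50 mm width, z up at the start. May be absent
- green2_cap (a point): centre of that flask's green cap, 56 mm from the middle of its body
- green3_mid (a point): clear plastic culture flask with a green screw cap, lying flat: 100 mm long over all, body 70 x 50 mm, 24 mm thick, cap 23 mm across, 18 mm long, 35 to 60 g; both broad faces alike. This point: middle of the flat body, 12 mm over what it lies on; x towards the cap (cap end 65 mm along +x, base end at -35 mm), y across the 50 mm width, z up at the start. May be absent
- green3_cap (a point): centre of that flask's green cap, 56 mm from the middle of its body
- timer: bystander: white bench timer 62 x 62 x 28 mm; origin under its centre
- reagent_bottle: bystander: glass reagent bottle with blue cap, 56 mm across, 110 mm high; origin under its centre
- dish_stack: bystander: stack of three 92 mm culture dishes, 45 mm high; origin under its centre

How it is judged:
By the outcome, as a careful person would: the job done as asked, in the order asked, and still so for the second after the job is handed in, with the robot touching nothing.
Of red1, red2 only 1 to 2 are there at a start; the rules pass over those that are not, and their reading is None.
Of blue1, blue2 only 1 to 2 are there at a start; the rules pass over those that are not, and their reading is None.
Of green1, green2, green3 only 2 to 3 are there at a start; the rules pass over those that are not, and their reading is None.
At some moment in a run one of red1, blue1, green1, red2, blue2, green2, green3 may be knocked a few centimetres aside while the robot is not near it.
Once in a run the grip may slacken for a moment while it holds something.
It also fails if it takes over 210 s, if anything falls off the work surface, if the arm or the gripper's body presses on something with over 40 N, if the wrist force passes 120 N, or if a joint passes its speed limit or range.

ROBOT

A 6-joint arm with a two-finger parallel gripper is mounted at the origin on the work surface. World frame = base frame: x ahead of the robot, y to its left, z up, the work surface at z = 0. Lengths are in m, angles in rad, forces in N, time in s.
With the tool pointing down it reaches from about 0.25 to 0.8 m from the base axis. Payload 8.5 kg.
Tool frame: the origin (TCP) lies midway between the tips of the shut fingers; the grasp point (between the pads) lies arm.grip_depth behind it (arm.grip_depth is the distance from the TCP to the grasp point, in m); z points along the fingers, y is the direction in which the jaws open and shut (so a half turn about z gives the same grasp; the last joint's range is limited). The gripper opens to 85 mm and grips with 20 to 120 N. Pads are 22 mm wide; open, the fingers measure 114 mm over their backs; the gripper's body (76 mm by 85 mm) begins 54 mm behind the grasp point. The pads swing forward as they close: fully open they stand 13 mm farther back than shut.
Start: joints at [0, 0.238, -0.013, 1.319, 0, 1.571], TCP at [0.525, -0, 0.231] pointing down, gripper open.
Joint ranges: [-2.66, 2.66], [-1.03, 1.9], [-1.14, 1.46], [-1.82, 2.27], [-1.45, 1.34], [-3.14, 3.14]. Speed limits (rad/s): [2.22, 2.22, 2.79, 3.14, 3.14, 3.14].

INTERFACE

Orientations are given as a 3x3 rotation matrix whose columns are the frame's x, y, z axes.
In Python, from station import arm gives the robot as it stands.
- The arm moves only by the tool carry_out, never from a script. Its argument "rows" is a list of rows, each a list of 7 numbers: the closure, from 0 (fully open) to 1 (shut), then the shift along the tool's x, y, z in mm, then the turn, a rotation vector about the tool's x, y, z in rad. A call has 1 to 5 rows; each row shifts and turns the commanded pose from where the row before left it, along the tool's axes as they then stand; what a row does not reach is not made up. A row lasts 1/12 s, in which the tool goes at most 41.7 mm and 7.16 degrees, less where a joint would pass 70% of its speed; a pose out of reach is approached as far as the arm can. A call is refused whole if a number of a shift passes 41.7 or a number of a turn 0.125, either way. A call with a gripper value outside its range is refused whole. The fingers move at their own pace and stop on an object; "grip_force" is the grip in N (left out, the last holds). Time passes only in rows, so rows that do not move let the fingers close. It gives the time, the measured TCP pose, the force and the opening at its end, in the units of the state.
- arm.sense(): the state, without advancing time (a new reading comes with each control period).
- arm.grab_frame(name): name is "scene" or "side" or "wrist"; returns the picture (400x640x3 uint8, blue, green, red); there is no depth.
- arm.camera_info(name): a dict with "camera_matrix" (3x3 intrinsics, pixels), "rvec" (rotation vector, rad) and "tvec" (3), from world to camera coordinates, as OpenCV has them. Camera axes: x right, y down, z forward; pixel columns grow to the right and rows downward; lengths in m; the calibration is good to about 2 mm. A picture is of the moment at which its call begins: read the wrist's pose just before it. camera_info takes no time and is no camera call; for the wrist camera it gives the pose at the moment of the call.
- arm.finish_job(): hands the job in, once; it reports no verdict.
The state is a dict: "time_s": time; "joint_positions": joint angles; "joint_vel": joint speeds; "joint_torque": joint torques, N m; "eef_pos": TCP position; "eef_rot": TCP orientation; "wrist_force": force on the tool from outside, world axes, zero at the start; "wrist_torque": the same for the moment, N m; "opening": finger opening in m.
Only numpy, scipy, OpenCV 4.12 (cv2) and the standard library are available. Lean on these libraries where they do the work, as an engineer would, in place of code of your own. Each camera call takes 0.05 s, during which the arm holds its last target.

## Working session

There is one attempt and no reset: what is moved stays moved. The work goes in short steps, Python scripts to look and compute and a tool call to move; the robot and the scene stay as the last step left them, time stands still between calls to the robot, and variables do not carry over. Pictures are saved under pics/ and viewed, and the job is handed in when it is done.

Besides the shell and the picture viewer there is one more tool, called after "Call:" as name(argument=value, ...), one argument or row to a line, values as JSON. carry_out: Moves the arm, as the interface text tells. Its arguments: {"type":"object","properties":{"rows":{"type":"array"},"grip_force":{"type":"number"}},"required":["rows"]}

```bash
mkdir -p pics; ls; python3 - <<'E'
from station import arm
import cv2,numpy as np
np.set_printoptions(precision=4,suppress=True)
for n in ["scene","side","wrist"]:
    i=arm.camera_info(n); print(n,i["camera_matrix"],i["rvec"],i["tvec"])
    cv2.imwrite(f"pics/{n}0.png",arm.grab_frame(n))
print(arm.sense(),arm.grip_depth)
E
```

```text
pics
scene [[412.6061   0.     318.5192]
 [  0.     412.6061 203.2753]
 [  0.       0.       1.    ]] [ 2.3375  1.2452 -0.344 ] [-0.2611 -0.2932  1.6548]
side [[433.5859   0.     318.8039]
 [  0.     433.5859 205.7113]
 [  0.       0.       1.    ]] [ 0.8585 -2.319   1.312 ] [0.3672 0.3312 1.1379]
wrist [[345.5238   0.     316.8969]
 [  0.     345.5238 197.0256]
 [  0.       0.       1.    ]] [-2.8433 -0.0008  0.0011] [-0.5259 -0.0395  0.3783]
{'time_s': 0.15, 'joint_positions': array([-0.    ,  0.2387, -0.0141,  1.3192, -0.    ,  1.5708]), 'joint_vel': array([-0.0008, -0.0011,  0.0029, -0.0002,  0.0015, -0.0007]), 'joint_torque': array([ -0.0006, -53.9078,  34.6597,   0.0145,  -0.    ,  -0.0001]), 'eef_pos': array([ 0.5247, -0.    ,  0.2308]), 'eef_rot': array([[ 0.    ,  1.    , -0.0011],
       [ 1.    , -0.    , -0.    ],
       [-0.    , -0.0011, -1.    ]]), 'wrist_force': array([ 1.2741, -0.4684, -1.3141]), 'wrist_torque': array([-0.0189, -0.0039, -0.0182]), 'opening': 0.0853845959855575} 0.0187
```

View pics/scene0.png

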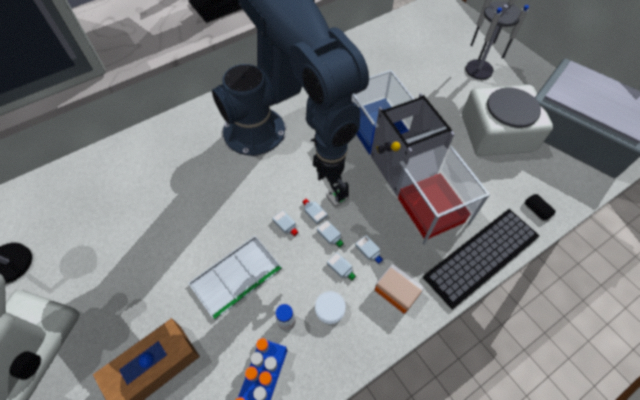

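View pics/side0.png

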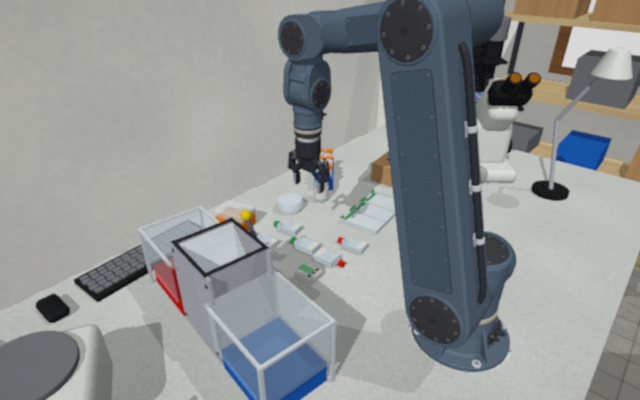

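View pics/wrist0.png

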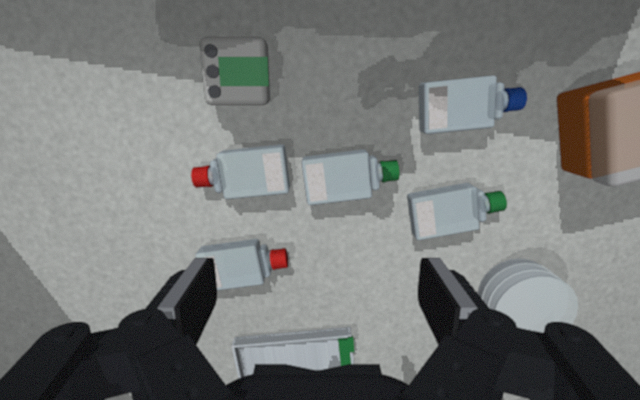

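Two red, one blue and two green flasks are visible. The chute is on the +y side, with the red bin farther out. Next I'll zoom in for pixel positions.

```bash
cat > h.py <<'E'
import numpy as np,cv2
from station import arm
np.set_printoptions(precision=4,suppress=True)
def unproj(info,px,z):
    K,r,t=[np.array(info[k],float) for k in("camera_matrix","rvec","tvec")]
    R=cv2.Rodrigues(r)[0]; px=np.atleast_2d(px).astype(float)
    d=np.c_[px,np.ones(len(px))]@np.linalg.inv(K).T@R; c=-R.T@t.ravel()
    return c+d*((z-c[2])/d[:,2])[:,None]
def proj(info,P):
    return cv2.projectPoints(np.atleast_2d(P).astype(float),np.array(info["rvec"],float),np.array(info["tvec"],float),np.array(info["camera_matrix"],float),None)[0][:,0]
E
python3 - <<'E'
import cv2
a=cv2.imread('pics/scene0.png')
cv2.imwrite('pics/sc_ch.png',cv2.resize(a[60:250,340:500],None,fx=3.1,fy=3.1,interpolation=cv2.INTER_CUBIC))
cv2.imwrite('pics/sc_tr.png',cv2.resize(a[180:340,180:420],None,fx=3.3,fy=3.3,interpolation=cv2.INTER_CUBIC))
a=cv2.imread('pics/side0.png')
cv2.imwrite('pics/si_ch.png',cv2.resize(a[195:400,130:345],None,fx=2.9,fy=2.9,interpolation=cv2.INTER_CUBIC))
E
```

```text
(no output)
```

View pics/sc_ch.png

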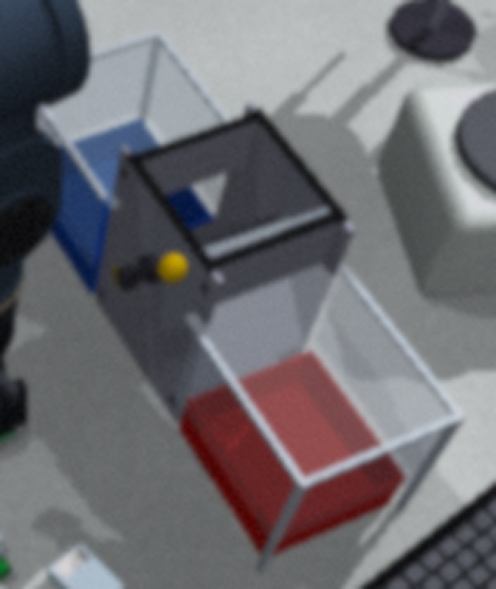

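View pics/sc_tr.png

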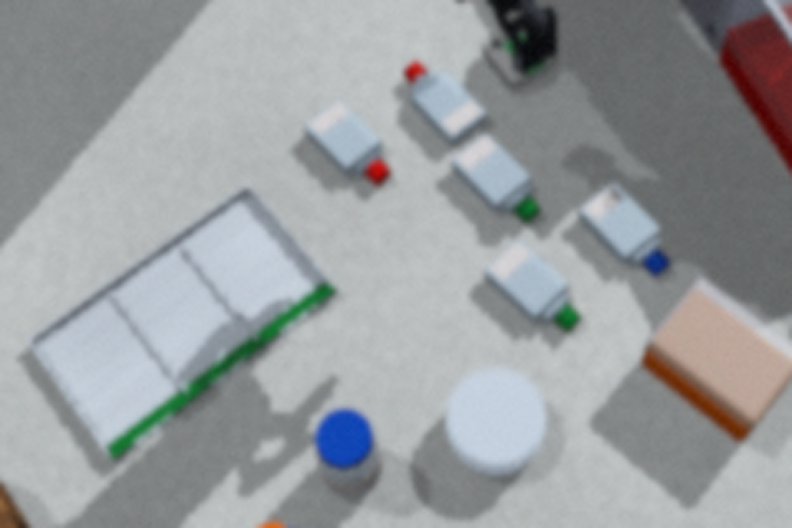

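View pics/si_ch.png

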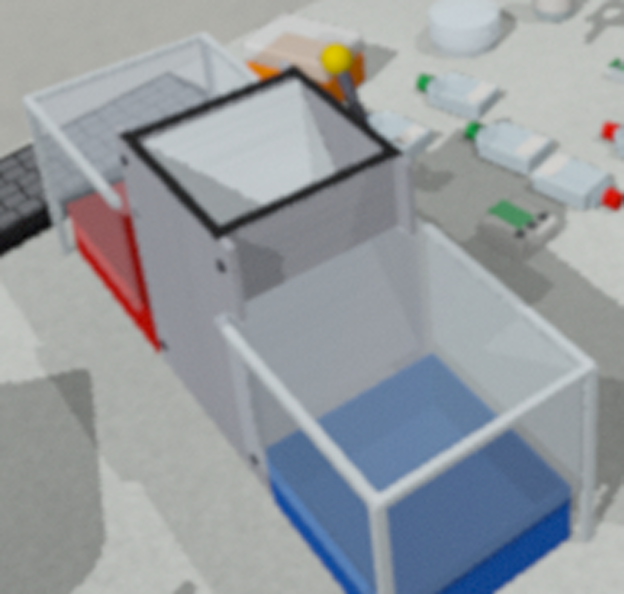

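```bash
cat > fit.py <<'E'
from h import *
from scipy.optimize import least_squares
si,sd=arm.camera_info("scene"),arm.camera_info("side")
S=lambda p:np.array(p)/3.1+[340,60]
D=lambda p:np.array(p)/2.9+[130,195]
obs=[(si,S((303,482)),(.306,-.096,.192)),(si,S((458,415)),(.306,.096,.192)),(si,S((155,40)),(-.306,.096,.192)),(si,S((40,112)),(-.306,-.096,.192)),
(sd,D((592,368)),(-.306,-.096,.192)),(sd,D((378,498)),(-.306,.096,.192)),(sd,D((205,38)),(.306,-.096,.192)),(sd,D((28,98)),(.306,.096,.192)),
(si,S((237,186)),(0,0,.267)),(sd,D((260,152)),(0,0,.267))]
def W(p,q):
    c,s=np.cos(p[2]),np.sin(p[2]);return np.array([p[0]+c*q[0]-s*q[1],p[1]+s*q[0]+c*q[1],q[2]])
f=lambda p:np.concatenate([proj(i,W(p,q))[0]-u for i,u,q in obs])
r=least_squares(f,[.5,.3,0],loss='soft_l1')
p=r.x;print(p,np.degrees(p[2]));print(f(p).reshape(-1,2))
# knob: triangulate
kn=[(si,S((174,267))),(sd,D((336,59)))]
for a in(-.7,0,.7): 
    q=W(p,(.115*np.sin(a),-.115,.175+.115*np.cos(a)));print(a,q,[proj(i,q)[0]-u for i,u in kn])
E
python3 fit.py
cat > flask.py <<'E'
from h import *
w=arm.camera_info("wrist")
# tray in scene
si=arm.camera_info("scene")
T=lambda p:np.array(p)/3.3+[180,180]
print("tray rim corners",unproj(si,[T((247,190)),T((335,288)),T((115,455)),T((30,345))],.016))
for n,u,v in[("timer",.0,0)]:pass
E
python3 flask.py
python3 - <<'E'
import cv2
a=cv2.imread('pics/wrist0.png')
cv2.imwrite('pics/w0z.png',cv2.resize(a[60:310,180:540],None,fx=2.2,fy=2.2,interpolation=cv2.INTER_CUBIC))
E
```

```text
[ 0.4735  0.3723 -0.1609] -9.220153459688861
[[ -1.2549   1.6208]
 [  1.5566   0.4035]
 [  0.4059  -3.6686]
 [ -8.0558 -11.7013]
 [  1.9532  -1.3472]
 [ -0.7908   3.1807]
 [ -0.2185  -2.227 ]
 [ -2.2737  -0.0221]
 [ -1.2557  -0.6663]
 [ -0.291   -4.0286]]
-0.7 [0.3819 0.2707 0.263 ] [array([-23.5043, -30.3861]), array([31.7712, 25.1285])]
0 [0.4551 0.2588 0.29  ] [array([-11.1679, -20.1755]), array([13.7979,  2.8469])]
0.7 [0.5282 0.2469 0.263 ] [array([-0.5609,  2.3508]), array([-1.2137, -0.1459])]
tray rim corners [[ 0.4285 -0.2322  0.016 ]
 [ 0.5702 -0.213   0.016 ]
 [ 0.5973 -0.4665  0.016 ]
 [ 0.4564 -0.4867  0.016 ]]
```

View pics/w0z.png

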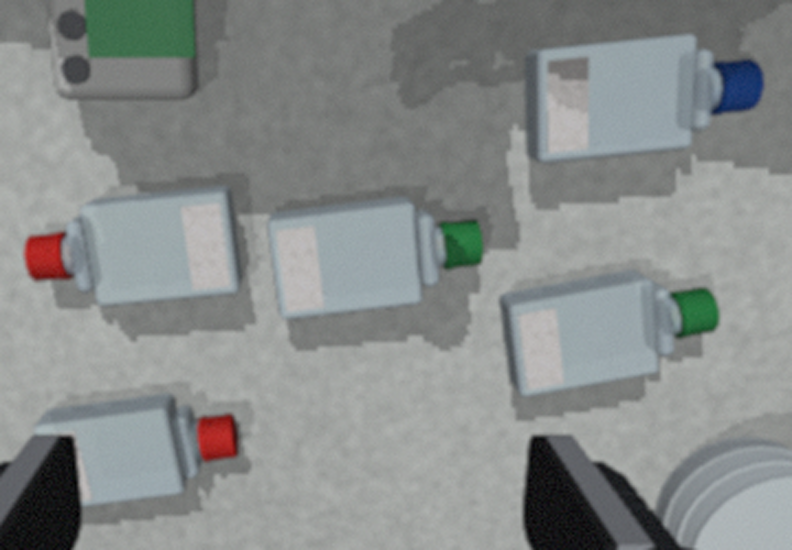

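```bash
sed -i 's/^(si,S((40,112)).*//; s/(si,S((40,112)),(-.306,-.096,.192)),//' fit.py; python3 fit.py
cat > caps.py <<'E'
from h import *
def caps(n="wrist",z=.018,save=None):
    i=arm.camera_info(n); im=arm.grab_frame(n)
    if save: cv2.imwrite(save,im)
    hsv=cv2.cvtColor(im,cv2.COLOR_BGR2HSV); out=[]
    for c,lo,hi in(("red",170,190),("green",50,75),("blue",108,125)):
        h=hsv[...,0].astype(int); m=((h>=lo)&(h<=hi)|((c=="red")&(h<=6)))&(hsv[...,1]>150)&(hsv[...,2]>50)
        k,l,s,ce=cv2.connectedComponentsWithStats(m.astype(np.uint8))
        for j in range(1,k):
            if s[j,4]>40: out.append((c,s[j,4],ce[j].round(1),unproj(i,ce[j],z)[0]))
    return out
if __name__=="__main__":
    for o in caps(): print(*o)
E
python3 - <<'E'
import sys; sys.path.insert(0,'.')
from caps import *
for o in caps(): print(*o)
w=arm.camera_info("wrist"); Z=lambda p:np.array(p)/2.2+[180,60]
q={"redA":[(85,205),(225,193),(238,293),(98,303)],"greenA":[(272,218),(413,203),(420,300),(288,316)],"blue":[(540,52),(695,38),(690,148),(540,160)],"greenB":[(508,300),(645,277),(657,370),(522,394)],"redB":[(40,420),(172,405),(184,492),(60,507)]}
for k,v in q.items():
    P=unproj(w,[Z(p) for p in v],.023); print(k,P.mean(0), np.linalg.norm(P-np.roll(P,-1,0),axis=1))
E
```

```text
[ 0.4725  0.3726 -0.1612] -9.235062312488605
[[-1.4595  1.3354]
 [ 1.3477  0.1486]
 [ 0.3021 -3.8512]
 [ 2.2486 -1.0245]
 [-0.5458  3.5767]
 [-0.046  -2.0885]
 [-2.129   0.134 ]
 [-1.412  -0.8967]
 [-0.0916 -3.817 ]]
-0.7 [0.3809 0.2709 0.263 ] [array([-23.6423, -30.6209]), array([32.0085, 25.3432])]
0 [0.454  0.2591 0.29  ] [array([-11.3225, -20.4229]), array([14.0215,  3.0364])]
0.7 [0.5271 0.2472 0.263 ] [array([-0.7266,  2.0941]), array([-1.0059,  0.0286])]
red 286 [200.  176.4] [ 0.4026 -0.0128  0.018 ]
red 294 [278.2 258.4] [ 0.482  -0.1085  0.018 ]
green 253 [389.9 169.9] [ 0.6025 -0.0056  0.018 ]
green 260 [496.5 201. ] [ 0.7195 -0.0398  0.018 ]
green 260 [345.5 349.6] [ 0.5616 -0.2339  0.018 ]
blue 351 [515.9  98.5] [0.7224 0.0665 0.018 ]
redA [ 0.4602 -0.0083  0.023 ] [0.0653 0.0483 0.0678 0.0476]
greenA [ 0.5483 -0.0135  0.023 ] [0.0658 0.0473 0.0641 0.0486]
blue [0.6662 0.0597 0.023 ] [0.0671 0.0474 0.0677 0.0469]
greenB [ 0.6636 -0.0516  0.023 ] [0.0654 0.0493 0.067  0.0504]
redB [ 0.4299 -0.1175  0.023 ] [0.0677 0.0497 0.0662 0.0505]
```

The lever leans toward the red (+x) side, so the blue outlet is open. The flask measurements match the given sizes. First job is the lever.

Call:
carry_out(
  rows=[
    [1,30,20,-10,0,0,0],
    [1,40,15,-10,0,0,0],
    [1,40,12,0,0,0,0.08],
    [1,40,0,0,0,0,0.08],
    [1,30,0,0,0,0,0],
  ],
  grip_force=40,
)

```text
time_s: 0.62
eef_pos: [0.5793, 0.1802, 0.2505]
eef_rot: [[0.164, 0.987, -0.0], [0.987, -0.164, 0.001], [0.0, -0.0, -1.0]]
wrist_force: [0.3, -0.3, -0.3]
opening: 0.0257
```

```bash
cat >> h.py <<'E'
def go(x,y,z,psi,quiet=False):
    """remaining shift in tool axes (mm) and turn about tool z for world angle psi of tool y"""
    s=arm.sense(); R=np.array(s["eef_rot"]); p=np.array(s["eef_pos"])
    d=R.T@(np.array([x,y,z])-p)*1000
    cur=np.arctan2(R[1,1],R[0,1]); t=-(psi-cur)
    print("t",round(s["time_s"],2),"pos",p,"psi",round(cur,3),"shift",d.round(1),"turn",round(t,3),"(alt",round(t-np.pi if t>0 else t+np.pi,3),") tilt",R[2].round(3),"F",np.array(s["wrist_force"]).round(1),"op",round(s["opening"],4),"q6",round(s["joint_positions"][5],2))
E
python3 -c "
from h import *
go(.571,.240,.25,-.161)"
```

```text
t 0.62 pos [0.5793 0.1802 0.2505] psi -0.164 shift [ 57.6 -18.    0.5] turn -0.003 (alt 3.138 ) tilt [ 0. -0. -1.] F [ 0.3 -0.3 -0.3] op 0.0257 q6 2.04
```

Call:
carry_out(
  rows=[
    [1,29,0,0,0,0,0],
    [1,29,0,0,0,0,0],
    [1,0,-20,0,0,0,0],
    [1,0,-20,0,0,0,0],
    [1,0,-10,0,0,0,0],
  ],
)

```text
time_s: 1.03
eef_pos: [0.5388, 0.2435, 0.251]
eef_rot: [[0.158, 0.987, 0.002], [0.987, -0.158, -0.0], [0.0, 0.002, -1.0]]
wrist_force: [6.6, -2.0, 5.5]
opening: 0.0002
```

```bash
cat > ch.py <<'E'
from h import *
C=np.array([.4725,.3726]); a=-.161
cx=np.array([np.cos(a),np.sin(a)]); cy=np.array([-np.sin(a),np.cos(a)])
def chw(x,y): return C+cx*x+cy*y
def inch(): 
    p=np.array(arm.sense()["eef_pos"]); return (p[:2]-C)@cx,(p[:2]-C)@cy,p[2]
def knob(): # measure knob angle
    r={}
    for n in("scene","side"):
        i=arm.camera_info(n); im=arm.grab_frame(n); h=cv2.cvtColor(im,cv2.COLOR_BGR2HSV)
        m=cv2.inRange(h,(20,150,100),(33,255,255)); k,l,s,ce=cv2.connectedComponentsWithStats(m)
        b=[(s[j,4],ce[j]) for j in range(1,k) if s[j,4]>15]
        for area,u in b:
            best=min(((np.linalg.norm(proj(i,np.r_[chw(.115*np.sin(t),-.115),.175+.115*np.cos(t)])[0]-u),t) for t in np.linspace(-.8,.8,161)))
            print(n,area,u.round(1),"err px, angle",np.round(best,2))
E
python3 -c "
from ch import *
print(np.round(inch(),4)); go(*chw(-.04,-.115),.25,-.161)"
```

```text
[ 0.0862 -0.1168  0.251 ]
t 1.03 pos [0.5388 0.2435 0.251 ] psi -0.159 shift [   2.1 -126.2    0.8] turn 0.002 (alt -3.14 ) tilt [ 0.     0.002 -1.   ] F [ 6.6 -2.   5.5] op 0.0002 q6 2.15
```

Call:
carry_out(
  rows=[
    [1,0,-15,0,0,0,0],
    [1,0,-15,0,0,0,0],
    [1,0,-15,0,0,0,0],
    [1,0,-15,0,0,0,0],
    [1,0,-15,0,0,0,0],
  ],
)

```text
time_s: 1.45
eef_pos: [0.4706, 0.2564, 0.2603]
eef_rot: [[0.161, 0.987, 0.02], [0.987, -0.161, 0.009], [0.013, 0.018, -1.0]]
wrist_force: [0.2, 0.3, 47.0]
opening: -0.0004
```

Call:
carry_out(
  rows=[
    [1,0,-10,0,0,0,0],
    [1,0,-10,0,0,0,0],
    [1,0,-10,0,0,0,0],
    [1,0,-10,0,0,0,0],
    [1,0,0,0,0,0,0],
  ],
)

```text
time_s: 1.87
eef_pos: [0.4238, 0.2606, 0.2508]
eef_rot: [[0.159, 0.987, -0.001], [0.987, -0.159, -0.0], [-0.001, -0.001, -1.0]]
wrist_force: [0.0, 0.1, 0.4]
opening: 0.0
```

```bash
python3 -c "
from ch import *
print(np.round(inch(),4)); go(*chw(-.04,-.115),.25,-.161); knob()"
```

```text
[-0.0301 -0.1183  0.2508]
t 1.87 pos [0.4238 0.2606 0.2508] psi -0.16 shift [ 3.4 -9.9  0.8] turn 0.001 (alt -3.14 ) tilt [-0.001 -0.001 -1.   ] F [0.  0.1 0.4] op 0.0 q6 2.28
side 98 [273.7 235.4] err px, angle [ 0.87 -0.56]
```

Call:
carry_out(
  rows=[
    [1,3,0,-10,0,0,0],
    [1,0,-8,0,0,0,0],
    [1,0,-5,0,0,0,0],
    [1,0,-3,0,0,0,0],
    [1,0,0,0,0,0,0],
  ],
)

```text
time_s: 2.38
eef_pos: [0.4093, 0.2663, 0.2603]
eef_rot: [[0.159, 0.987, -0.001], [0.987, -0.159, -0.0], [-0.001, -0.001, -1.0]]
wrist_force: [0.5, -0.5, 0.2]
opening: 0.0002
```

```bash
python3 -c "
from ch import *
print(np.round(inch(),4)); go(*chw(-.04,-.115),.25,-.161); knob()"
```

```text
[-0.0453 -0.1151  0.2603]
t 2.38 pos [0.4093 0.2663 0.2603] psi -0.16 shift [ 0.1  5.3 10.3] turn 0.001 (alt -3.14 ) tilt [-0.001 -0.001 -1.   ] F [ 0.5 -0.5  0.2] op 0.0002 q6 2.31
side 102 [276.2 239.8] err px, angle [ 1.05 -0.67]
```

Call:
carry_out(
  rows=[
    [1,0,-3,0,0,0,0],
    [1,0,-3,0,0,0,0],
    [1,0,0,0,0,0,0],
  ],
)

```text
time_s: 2.73
eef_pos: [0.4056, 0.2673, 0.2611]
eef_rot: [[0.16, 0.987, 0.003], [0.987, -0.16, -0.0], [0.0, 0.004, -1.0]]
wrist_force: [6.2, -1.0, -2.2]
opening: 0.0002
```

```bash
python3 -c "
from ch import *
print(np.round(inch(),4)); go(*chw(-.04,-.115),.25,-.161); knob()"
```

```text
[-0.0491 -0.1146  0.2611]
t 2.73 pos [0.4056 0.2673 0.2611] psi -0.161 shift [-0.4  9.1 11.1] turn 0.0 (alt -3.141 ) tilt [ 0.     0.004 -1.   ] F [ 6.2 -1.  -2.2] op 0.0002 q6 2.32
side 99 [277.  240.8] err px, angle [ 0.8  -0.69]
```

Call:
carry_out(
  rows=[
    [1,0,20,-20,0,0,0],
    [0.2,-40,5,-20,0,0,0],
    [0.2,-40,0,0,0,0,0],
    [0.2,-40,0,0,0,0,0],
    [0.2,-40,0,0,0,0,-0.12],
  ],
)

```text
time_s: 3.25
eef_pos: [0.4036, 0.1108, 0.2994]
eef_rot: [[0.053, 0.999, 0.0], [0.999, -0.053, -0.0], [-0.0, 0.0, -1.0]]
wrist_force: [1.4, 0.1, 0.5]
opening: 0.0485
```

Call:
carry_out(
  rows=[
    [0.2,-20,0,0,0,0,-0.125],
    [0.2,-20,0,0,0,0,-0.125],
    [0.2,0,0,0,0,0,-0.125],
    [0.2,0,0,0,0,0,-0.125],
    [0.2,0,0,0,0,0,-0.125],
  ],
)

```text
time_s: 3.67
eef_pos: [0.4046, 0.0719, 0.2994]
eef_rot: [[-0.546, 0.838, 0.0], [0.838, 0.546, 0.0], [0.0, 0.0, -1.0]]
wrist_force: [0.4, 0.4, 0.1]
opening: 0.0682
```

Call:
carry_out(
  rows=[
    [0.2,0,0,0,0,0,-0.125],
    [0.2,0,0,0,0,0,-0.125],
    [0.2,0,0,0,0,0,-0.125],
    [0.2,0,0,0,0,0,-0.125],
    [0.2,0,0,0,0,0,-0.125],
  ],
)

```text
time_s: 4.08
eef_pos: [0.4046, 0.0725, 0.2993]
eef_rot: [[-0.933, 0.359, -0.0], [0.359, 0.933, 0.0], [0.0, 0.0, -1.0]]
wrist_force: [0.4, -0.3, -0.1]
opening: 0.0685
```

```bash
python3 -c "
from ch import *
from caps import *
go(.460,-.008,.2,1.649)
for o in caps(save='pics/w1.png'): print(*o)
cv2.imwrite('pics/s1.png',arm.grab_frame('scene')); knob()"
```

```text
t 4.08 pos [0.4046 0.0725 0.2993] psi 1.204 shift [-80.6 -55.2  99.3] turn -0.445 (alt 2.697 ) tilt [ 0.  0. -1.] F [ 0.4 -0.3 -0.1] op 0.0685 q6 0.54
red 213 [253.8 175.6] [ 0.4026 -0.0127  0.018 ]
red 2138 [524.8 255.7] [0.6354 0.2839 0.018 ]
red 154 [211.6 253.6] [ 0.4811 -0.1099  0.018 ]
green 115 [316.4 302.6] [ 0.6029 -0.0052  0.018 ]
blue 645 [499.3  16.7] [0.335  0.3139 0.018 ]
blue 106 [390.6 353.1] [0.7233 0.0667 0.018 ]
scene 45 [373.3 115.2] err px, angle [ 0.51 -0.66]
side 94 [277.2 241. ] err px, angle [ 0.71 -0.7 ]
```

View pics/w1.png

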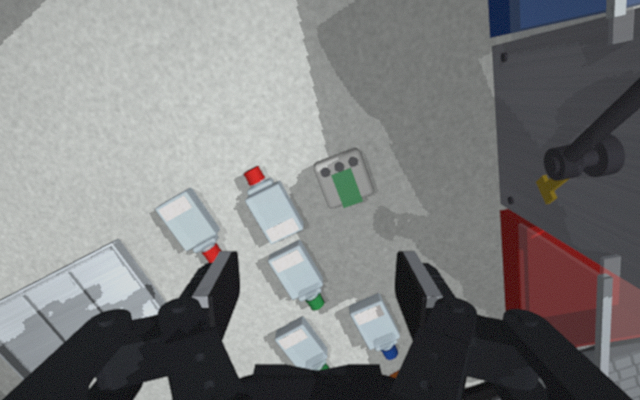

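View pics/s1.png

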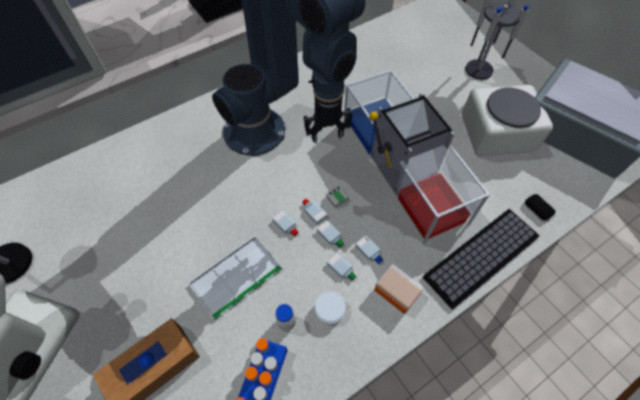

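Call:
carry_out(
  rows=[
    [0.2,-27,-18,30,0,0,0],
    [0.2,-27,-18,30,0,0,0],
    [0.2,-27,-18,30,0,0,-0.12],
    [0.2,0,0,35,0,0,-0.12],
    [0.2,0,0,35,0,0,-0.12],
  ],
)

```text
time_s: 4.7
eef_pos: [0.4582, -0.0041, 0.1431]
eef_rot: [[-1.0, 0.014, 0.001], [0.014, 1.0, -0.0], [-0.001, -0.0, -1.0]]
wrist_force: [0.4, 0.4, 0.3]
opening: 0.0684
```

Call:
carry_out(
  rows=[
    [0.2,0,0,35,0,0,-0.085],
    [0.2,0,0,20,0,0,0],
    [0.2,0,0,0,0,0,0],
  ],
)

```text
time_s: 4.95
eef_pos: [0.4543, -0.0029, 0.0857]
eef_rot: [[-0.998, -0.068, -0.007], [-0.068, 0.998, 0.0], [0.007, 0.001, -1.0]]
wrist_force: [-1.1, -0.2, 0.4]
opening: 0.0682
```

```bash
python3 -c "
from ch import *
from caps import *
go(.460,-.008,.004,1.649)
for o in caps(save='pics/w2.png'): print(*o)
"
```

```text
t 4.95 pos [ 0.4543 -0.0029  0.0857] psi 1.639 shift [-5.9 -5.5 81.7] turn -0.01 (alt 3.132 ) tilt [ 0.007  0.001 -1.   ] F [-1.1 -0.2  0.4] op 0.0682 q6 -0.07
red 1050 [306.8 128.7] [ 0.4026 -0.0138  0.018 ]
red 862 [156.4 239.6] [ 0.4814 -0.1084  0.018 ]
red 104 [636.  392.8] [0.5839 0.2491 0.018 ]
green 121 [  4.1 317.7] [ 0.5493 -0.2201  0.018 ]
green 129 [  7.9 337.3] [ 0.5659 -0.2205  0.018 ]
```

View pics/w2.png

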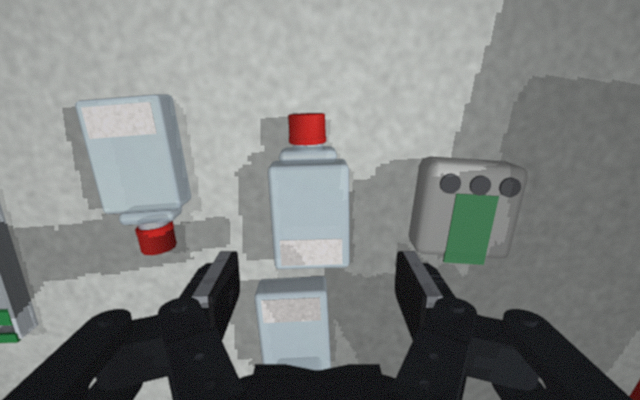

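Call:
carry_out(
  rows=[
    [0.2,-6,-6,20,0,0,-0.01],
    [0.2,0,0,25,0,0,0],
    [0.2,0,0,25,0,0,0],
    [0.2,0,0,13,0,0,0],
    [0.6,0,0,0,0,0,0],
  ],
  grip_force=40,
)

```text
time_s: 5.42
eef_pos: [0.4634, -0.0083, 0.0059]
eef_rot: [[-0.997, -0.08, -0.002], [-0.08, 0.997, 0.0], [0.002, 0.0, -1.0]]
wrist_force: [-0.3, -0.2, -0.5]
opening: 0.0577
```

Call:
carry_out(
  rows=[
    [0.8,0,0,0,0,0,0],
    [0.8,0,0,0,0,0,0],
    [0.8,0,0,0,0,0,0],
  ],
)

```text
time_s: 5.67
eef_pos: [0.4652, -0.0083, 0.0082]
eef_rot: [[-0.997, -0.081, 0.003], [-0.081, 0.997, -0.0], [-0.003, -0.0, -1.0]]
wrist_force: [-0.0, 0.7, -0.1]
opening: 0.0484
```

```bash
python3 -c "
from ch import *
from caps import *
x=chw(.01,0)
go(*x,.33,-.161)
arm.grab_frame('wrist');cv2.imwrite('pics/w3.png',arm.grab_frame('wrist'))
"
```

```text
t 5.67 pos [ 0.4652 -0.0083  0.0082] psi 1.652 shift [ -48.9  376.6 -321.8] turn 1.813 (alt -1.328 ) tilt [-0.003 -0.    -1.   ] F [-0.   0.7 -0.1] op 0.0484 q6 -0.1
```

View pics/w3.png

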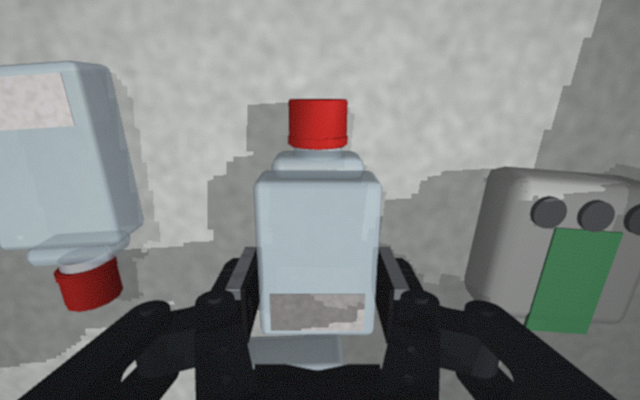

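Call:
carry_out(
  rows=[
    [0.8,0,0,-30,0,0,0],
    [0.8,0,0,-40,0,0,0],
    [0.8,0,0,-40,0,0,-0.12],
    [0.8,0,0,-40,0,0,-0.12],
    [0.8,0,0,-40,0,0,-0.12],
  ],
  grip_force=60,
)

```text
time_s: 6.18
eef_pos: [0.4633, -0.0084, 0.1993]
eef_rot: [[-0.901, -0.433, 0.001], [-0.433, 0.901, -0.0], [-0.001, -0.0, -1.0]]
wrist_force: [1.1, -0.6, -0.2]
opening: 0.0481
```

Call:
carry_out(
  rows=[
    [0.8,0,0,-40,0,0,-0.12],
    [0.8,0,0,-40,0,0,-0.12],
    [0.8,0,0,-40,0,0,-0.12],
    [0.8,0,0,-10,0,0,-0.12],
    [0.8,0,0,0,0,0,-0.12],
  ],
)

```text
time_s: 6.6
eef_pos: [0.465, -0.0084, 0.3309]
eef_rot: [[-0.5, -0.866, 0.007], [-0.866, 0.5, -0.0], [-0.003, -0.006, -1.0]]
wrist_force: [-0.9, 0.6, -0.7]
opening: 0.0483
```

```bash
python3 -c "
from ch import *
from caps import *
x=chw(.01,0)
go(*x,.33,-.161)
cv2.imwrite('pics/w4.png',arm.grab_frame('wrist'))
"
```

```text
t 6.6 pos [ 0.465  -0.0084  0.3309] psi 2.619 shift [-337.3  174.4    1. ] turn 2.78 (alt -0.362 ) tilt [-0.003 -0.006 -1.   ] F [-0.9  0.6 -0.7] op 0.0483 q6 -1.07
```

View pics/w4.png

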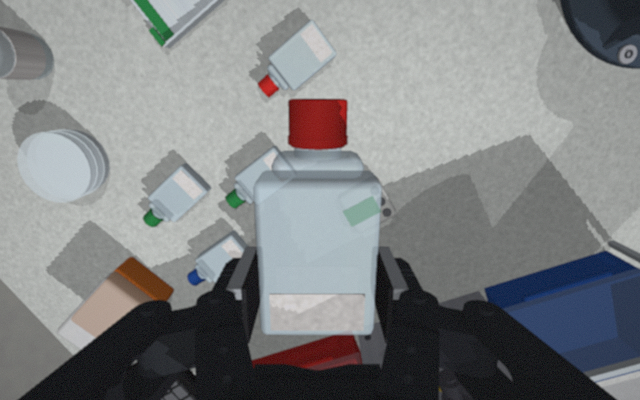

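Call:
carry_out(
  rows=[
    [0.8,-35,18,0,0,0,0],
    [0.8,-35,18,0,0,0,0],
    [0.8,-35,18,0,0,0,0],
    [0.8,-35,18,0,0,0,0],
    [0.8,-35,18,0,0,0,0],
  ],
)

```text
time_s: 7.07
eef_pos: [0.4737, 0.1897, 0.3266]
eef_rot: [[-0.508, -0.861, -0.0], [-0.861, 0.508, -0.0], [0.0, 0.0, -1.0]]
wrist_force: [1.6, -0.4, -0.1]
opening: 0.0483
```

Call:
carry_out(
  rows=[
    [0.8,-35,18,0,0,0,0],
    [0.8,-35,18,0,0,0,0],
    [0.8,-35,18,0,0,0,-0.12],
    [0.8,0,0,0,0,0,-0.12],
    [0.8,0,0,0,0,0,-0.12],
  ],
)

```text
time_s: 7.48
eef_pos: [0.48, 0.3083, 0.3254]
eef_rot: [[-0.162, -0.987, -0.002], [-0.987, 0.162, -0.001], [0.001, 0.002, -1.0]]
wrist_force: [-0.2, -1.0, -0.3]
opening: 0.0486
```

```bash
python3 -c "
from ch import *
x=chw(.01,.02)
go(*x,.282,-.161)
knob()
"
```

```text
t 7.48 pos [0.48   0.3083 0.3254] psi 2.979 shift [-82.3   7.8  43.3] turn 3.14 (alt -0.002 ) tilt [ 0.001  0.002 -1.   ] F [-0.2 -1.  -0.3] op 0.0486 q6 -0.84
scene 38 [373.7 115. ] err px, angle [ 0.77 -0.64]
side 93 [277.2 241.2] err px, angle [ 0.79 -0.7 ]
```

Call:
carry_out(
  rows=[
    [0.8,-30,4,0,0,0,0],
    [0.8,-30,4,0,0,0,0],
    [0.8,-22,0,15,0,0,0],
    [0.8,0,0,20,0,0,0],
    [0.8,0,0,0,0,0,0],
  ],
)

```text
time_s: 8.0
eef_pos: [0.4856, 0.388, 0.2876]
eef_rot: [[-0.173, -0.985, -0.004], [-0.985, 0.173, -0.004], [0.004, 0.004, -1.0]]
wrist_force: [0.3, -0.6, -1.6]
opening: 0.0485
```

```bash
python3 -c "
from ch import *
x=chw(.01,.02)
go(*x,.282,-.161)
cv2.imwrite('pics/w5.png',arm.grab_frame('wrist'))
cv2.imwrite('pics/s5.png',cv2.resize(arm.grab_frame('side')[150:350,100:400],None,fx=2.6,fy=2.6))
"
```

```text
t 8.0 pos [0.4856 0.388  0.2876] psi 2.968 shift [-2.8  0.4  5.6] turn 3.129 (alt -0.013 ) tilt [ 0.004  0.004 -1.   ] F [ 0.3 -0.6 -1.6] op 0.0485 q6 -0.72
```

View pics/w5.png

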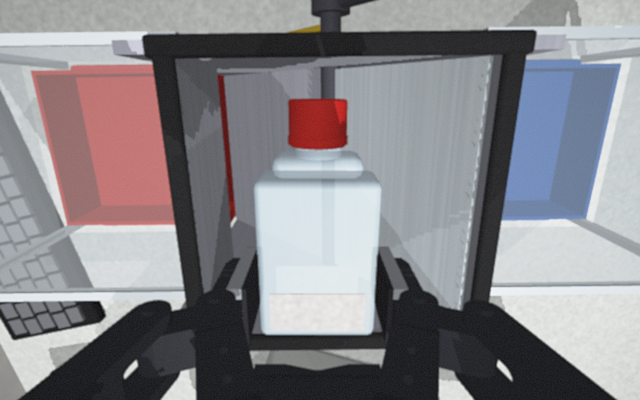

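View pics/s5.png

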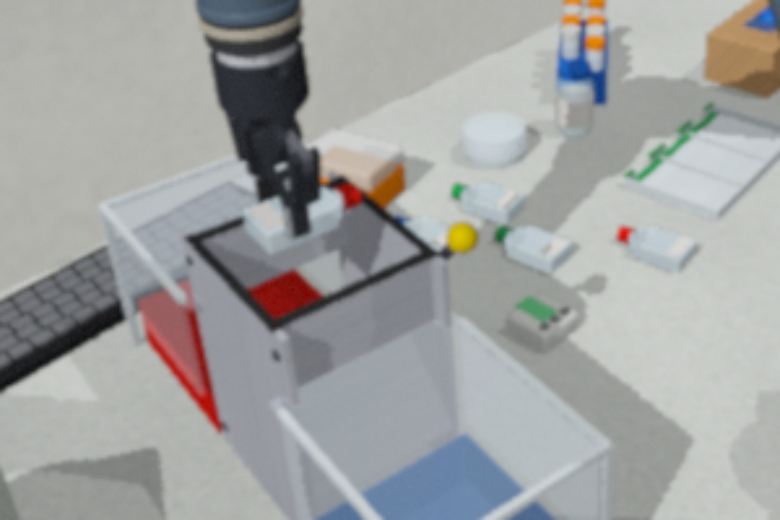

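Call:
carry_out(
  rows=[
    [0.3,0,0,0,0,0,0],
    [0.1,0,0,0,0,0,0],
    [0.1,0,0,0,0,0,0],
    [0.1,0,0,0,0,0,0],
    [0.1,0,0,-20,0,0,0],
  ],
)

```text
time_s: 8.52
eef_pos: [0.4858, 0.3873, 0.3091]
eef_rot: [[-0.169, -0.986, -0.004], [-0.986, 0.169, -0.003], [0.003, 0.003, -1.0]]
wrist_force: [-0.1, 1.8, -1.3]
opening: 0.077
```

```bash
python3 -c "
from ch import *
from caps import *
go(.430,-.1175,.15,1.57+.17)
cv2.imwrite('pics/w6.png',arm.grab_frame('wrist'))
cv2.imwrite('pics/s6.png',cv2.resize(arm.grab_frame('scene')[60:260,200:500],None,fx=2.6,fy=2.6))
"
```

```text
t 8.52 pos [0.4858 0.3873 0.3091] psi 2.972 shift [506.4 -30.7 160.7] turn 1.232 (alt -1.91 ) tilt [ 0.003  0.003 -1.   ] F [-0.1  1.8 -1.3] op 0.077 q6 -0.73
```

View pics/w6.png

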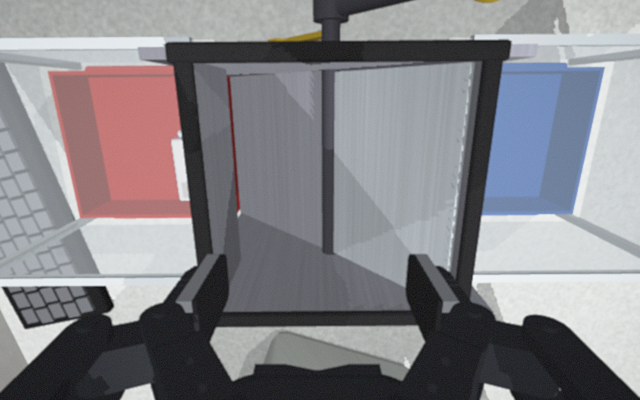

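View pics/s6.png

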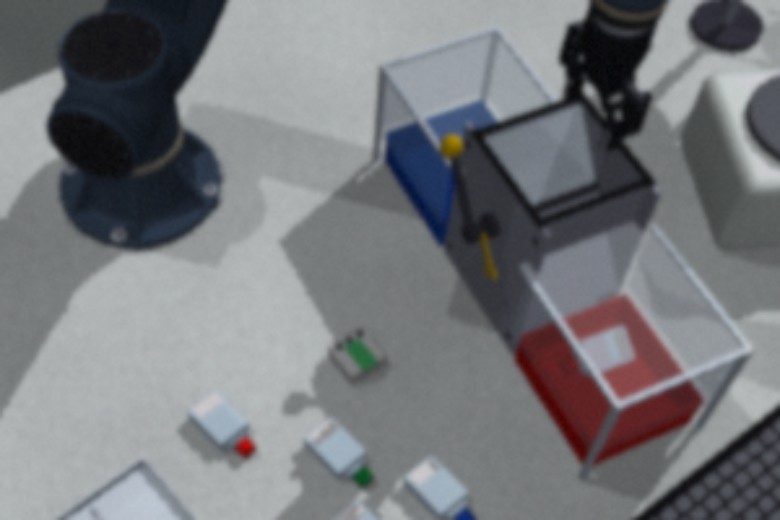

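Call:
carry_out(
  rows=[
    [0.1,20,0,-20,0,0,0],
    [0.1,40,0,0,0,0,0],
    [0.1,40,0,0,0,0,0],
    [0.1,40,-3,0,0,0,0],
    [0.1,40,-3,0,0,0,0],
  ],
)

```text
time_s: 9.03
eef_pos: [0.4616, 0.2082, 0.3314]
eef_rot: [[-0.167, -0.986, 0.001], [-0.986, 0.167, 0.0], [-0.0, -0.001, -1.0]]
wrist_force: [1.5, -1.3, 0.6]
opening: 0.077
```

Call:
carry_out(
  rows=[
    [0.1,41,-4,0,0,0,0],
    [0.1,41,-4,0,0,0,0],
    [0.1,41,-4,10,0,0,0],
    [0.1,41,-4,20,0,0,0],
    [0.1,41,-4,30,0,0,0],
  ],
)

```text
time_s: 9.45
eef_pos: [0.4486, 0.0141, 0.2797]
eef_rot: [[-0.169, -0.986, 0.004], [-0.986, 0.169, -0.0], [-0.001, -0.004, -1.0]]
wrist_force: [0.9, 0.5, 0.8]
opening: 0.077
```

Call:
carry_out(
  rows=[
    [0.1,41,-4,30,0,0,0.12],
    [0.1,0,0,20,0,0,0.12],
    [0.1,0,0,10,0,0,0.12],
    [0.1,0,0,10,0,0,0.12],
    [0.1,0,0,10,0,0,0.12],
  ],
)

```text
time_s: 9.87
eef_pos: [0.4457, -0.0179, 0.2037]
eef_rot: [[-0.701, -0.714, 0.0], [-0.714, 0.701, 0.0], [-0.0, -0.0, -1.0]]
wrist_force: [-1.0, -0.2, -0.0]
opening: 0.0766
```

Call:
carry_out(
  rows=[
    [0.1,0,0,0,0,0,0.12],
    [0.1,0,0,0,0,0,0.12],
    [0.1,0,0,0,0,0,0.12],
    [0.1,0,0,0,0,0,0.12],
    [0.1,0,0,0,0,0,0.12],
  ],
)

```text
time_s: 10.28
eef_pos: [0.446, -0.0175, 0.2044]
eef_rot: [[-0.981, -0.194, 0.001], [-0.194, 0.981, -0.0], [-0.001, -0.0, -1.0]]
wrist_force: [0.6, 0.3, -0.2]
opening: 0.0766
```

```bash
python3 -c "
from ch import *
from caps import *
go(.430,-.1175,.1,1.57+.17)
for o in caps(save='pics/w7.png'): print(*o)
"
```

```text
t 10.28 pos [ 0.446  -0.0175  0.2044] psi 1.766 shift [ 35.2 -95.  104.4] turn 0.026 (alt -3.115 ) tilt [-0.001 -0.    -1.   ] F [ 0.6  0.3 -0.2] op 0.0766 q6 -0.23
red 350 [219.7 187.3] [ 0.4818 -0.1097  0.018 ]
red 243 [500.3 394.3] [0.6735 0.2512 0.018 ]
green 246 [ 12.6 224. ] [ 0.5616 -0.3124  0.018 ]
green 661 [ 69.6 228.5] [ 0.5553 -0.2555  0.018 ]
green 183 [ 24.4 237.7] [ 0.5749 -0.3014  0.018 ]
green 93 [ 99.  243.6] [ 0.5666 -0.2257  0.018 ]
green 199 [299.9 308.9] [ 0.6033 -0.007   0.018 ]
```

View pics/w7.png

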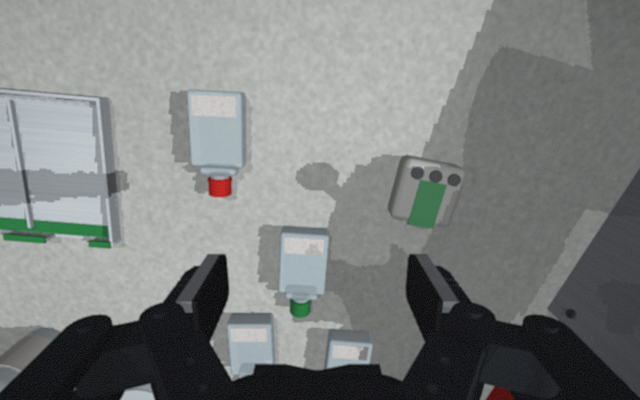

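```bash
python3 -c "
from ch import *
w=arm.camera_info('wrist')
print(unproj(w,[(190,92),(243,92),(243,167),(192,169)],.023).mean(0))
print(unproj(w,[(108,97),(120,243),(31,228),(12,96)],.016), unproj(w,[(219.7,187.3)],.018))
"
```

```text
[ 0.4261 -0.1169  0.023 ]
[[ 0.4149 -0.2204  0.016 ]
 [ 0.5612 -0.2064  0.016 ]
 [ 0.5612 -0.2968  0.016 ]
 [ 0.4304 -0.3071  0.016 ]] [[ 0.4809 -0.11    0.018 ]]
```

Call:
carry_out(
  rows=[
    [0.1,12,-31,20,0,0,0],
    [0.1,12,-31,30,0,0,0],
    [0.1,11,-32,30,0,0,0.056],
    [0.1,0,0,30,0,0,0],
    [0.1,0,0,30,0,0,0],
  ],
)

```text
time_s: 10.75
eef_pos: [0.4311, -0.1133, 0.0679]
eef_rot: [[-0.989, -0.145, 0.002], [-0.145, 0.989, -0.001], [-0.002, -0.001, -1.0]]
wrist_force: [0.1, 1.6, -0.3]
opening: 0.0767
```

```bash
python3 -c "
from ch import *
go(.430,-.1165,.003,1.71)
cv2.imwrite('pics/w8.png',arm.grab_frame('wrist'))
"
```

```text
t 10.75 pos [ 0.4311 -0.1133  0.0679] psi 1.716 shift [ 1.7 -3.  64.9] turn 0.006 (alt -3.135 ) tilt [-0.002 -0.001 -1.   ] F [ 0.1  1.6 -0.3] op 0.0767 q6 -0.4
```

View pics/w8.png

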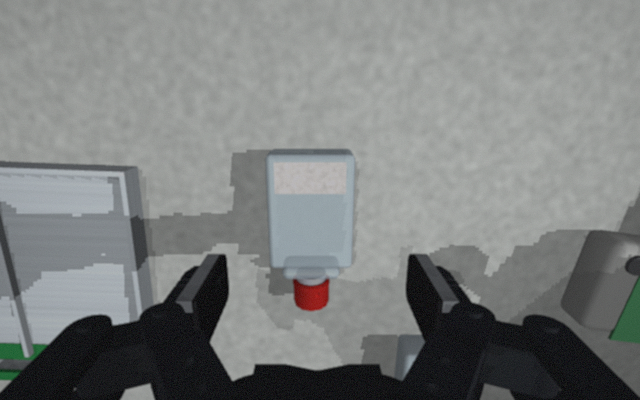

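Call:
carry_out(
  rows=[
    [0.1,1,-3,25,0,0,0],
    [0.1,0,0,25,0,0,0],
    [0.1,0,0,13,0,0,0],
    [0.8,0,0,0,0,0,0],
    [0.8,0,0,0,0,0,0],
  ],
)

```text
time_s: 11.22
eef_pos: [0.4306, -0.1145, 0.0062]
eef_rot: [[-0.989, -0.147, -0.001], [-0.147, 0.989, 0.0], [0.001, 0.0, -1.0]]
wrist_force: [0.5, -0.5, -0.6]
opening: 0.054
```

Call:
carry_out(
  rows=[
    [0.8,0,0,0,0,0,0],
    [0.8,0,0,0,0,0,0],
    [0.8,0,0,0,0,0,0],
    [0.8,0,0,0,0,0,0],
  ],
)

```text
time_s: 11.55
eef_pos: [0.4317, -0.1148, 0.007]
eef_rot: [[-0.989, -0.146, 0.002], [-0.146, 0.989, -0.0], [-0.002, -0.001, -1.0]]
wrist_force: [-1.1, 0.6, 8.2]
opening: 0.0483
```

```bash
python3 -c "
from ch import *
go(*chw(.01,.0),.33,-.161)
cv2.imwrite('pics/w9.png',arm.grab_frame('wrist'))
"
```

```text
t 11.55 pos [ 0.4317 -0.1148  0.007 ] psi 1.717 shift [-121.7  473.  -323.1] turn 1.878 (alt -1.263 ) tilt [-0.002 -0.001 -1.   ] F [-1.1  0.6  8.2] op 0.0483 q6 -0.41
```

View pics/w9.png

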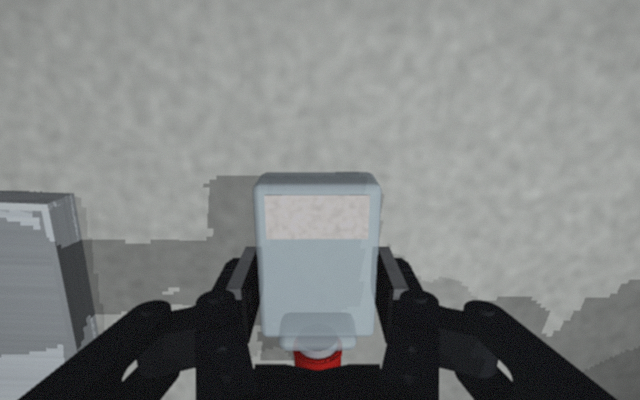

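Call:
carry_out(
  rows=[
    [0.8,0,0,-30,0,0,0],
    [0.8,0,0,-40,0,0,0],
    [0.8,0,0,-40,0,0,-0.12],
    [0.8,0,0,-40,0,0,-0.12],
    [0.8,0,0,-40,0,0,-0.12],
  ],
)

```text
time_s: 12.02
eef_pos: [0.4303, -0.1145, 0.1985]
eef_rot: [[-0.872, -0.49, 0.001], [-0.49, 0.872, -0.0], [-0.001, -0.001, -1.0]]
wrist_force: [1.0, -0.6, -1.1]
opening: 0.0489
```

Call:
carry_out(
  rows=[
    [0.8,0,0,-40,0,0,-0.12],
    [0.8,0,0,-40,0,0,-0.12],
    [0.8,0,0,-40,0,0,-0.12],
    [0.8,0,0,-15,0,0,-0.12],
    [0.8,0,0,0,0,0,-0.12],
  ],
)

```text
time_s: 12.43
eef_pos: [0.432, -0.115, 0.3356]
eef_rot: [[-0.443, -0.897, 0.007], [-0.897, 0.443, -0.002], [-0.001, -0.007, -1.0]]
wrist_force: [0.4, 0.3, -1.4]
opening: 0.0484
```

```bash
python3 -c "
from ch import *
go(*chw(.01,-.01),.33,-.161)
"
```

```text
t 12.43 pos [ 0.432  -0.115   0.3356] psi 2.683 shift [-448.6  167.     5. ] turn 2.844 (alt -0.297 ) tilt [-0.001 -0.007 -1.   ] F [ 0.4  0.3 -1.4] op 0.0484 q6 -1.37
```

Call:
carry_out(
  rows=[
    [0.8,-37,14,0,0,0,0],
    [0.8,-37,14,0,0,0,0],
    [0.8,-37,14,0,0,0,0],
    [0.8,-37,14,0,0,0,0],
    [0.8,-37,14,0,0,0,0],
  ],
)

```text
time_s: 12.85
eef_pos: [0.4506, 0.0837, 0.3315]
eef_rot: [[-0.448, -0.894, 0.001], [-0.894, 0.448, 0.0], [-0.001, -0.001, -1.0]]
wrist_force: [1.5, -0.2, -0.0]
opening: 0.0484
```

Call:
carry_out(
  rows=[
    [0.8,-37,14,0,0,0,0],
    [0.8,-37,14,0,0,0,0],
    [0.8,-37,14,0,0,0,-0.1],
    [0.8,0,0,0,0,0,-0.1],
    [0.8,0,0,0,0,0,-0.1],
  ],
)

```text
time_s: 13.27
eef_pos: [0.4629, 0.2025, 0.3307]
eef_rot: [[-0.155, -0.988, -0.0], [-0.988, 0.155, 0.0], [0.0, 0.0, -1.0]]
wrist_force: [-0.0, -1.0, -0.7]
opening: 0.0484
```

```bash
python3 -c "
from ch import *
go(*chw(.01,-.01),.282,-.161)
knob();cv2.imwrite('pics/w10.png',arm.grab_frame('wrist'))
"
```

```text
t 13.27 pos [0.4629 0.2025 0.3307] psi 2.986 shift [-159.5    6.9   48.7] turn 3.147 (alt 0.006 ) tilt [ 0.  0. -1.] F [-0.  -1.  -0.7] op 0.0484 q6 -1.0
side 93 [277.2 241.2] err px, angle [ 0.79 -0.7 ]
```

View pics/w10.png

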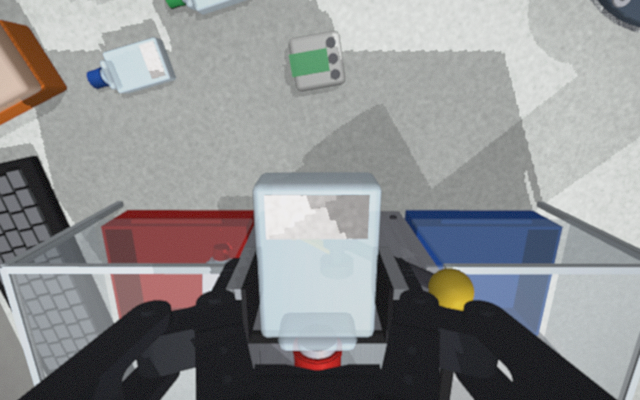

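Call:
carry_out(
  rows=[
    [0.8,-40,2,0,0,0,0],
    [0.8,-40,2,0,0,0,0],
    [0.8,-40,2,0,0,0,0],
    [0.8,-39,1,0,0,0,0],
    [0.8,0,0,25,0,0,0],
  ],
)

```text
time_s: 13.83
eef_pos: [0.4855, 0.365, 0.3093]
eef_rot: [[-0.165, -0.986, 0.007], [-0.986, 0.165, 0.007], [-0.009, -0.006, -1.0]]
wrist_force: [-0.6, -1.5, -0.9]
opening: 0.0484
```

Call:
carry_out(
  rows=[
    [0.8,0,0,22,0,0,0],
    [0.8,0,0,0,0,0,0],
  ],
)

```text
time_s: 14.0
eef_pos: [0.4814, 0.3573, 0.2798]
eef_rot: [[-0.167, -0.986, -0.005], [-0.986, 0.167, -0.004], [0.004, 0.004, -1.0]]
wrist_force: [0.2, 0.4, -1.1]
opening: 0.0484
```

```bash
python3 -c "
from ch import *
go(*chw(.01,-.01),.282,-.161)
knob();cv2.imwrite('pics/w11.png',arm.grab_frame('wrist'))
"
```

```text
t 14.0 pos [0.4814 0.3573 0.2798] psi 2.974 shift [-3.7  1.2 -2.2] turn 3.135 (alt -0.007 ) tilt [ 0.004  0.004 -1.   ] F [ 0.2  0.4 -1.1] op 0.0484 q6 -0.76
scene 39 [373.6 115.1] err px, angle [ 0.69 -0.64]
side 93 [277.2 241.2] err px, angle [ 0.79 -0.7 ]
```

View pics/w11.png

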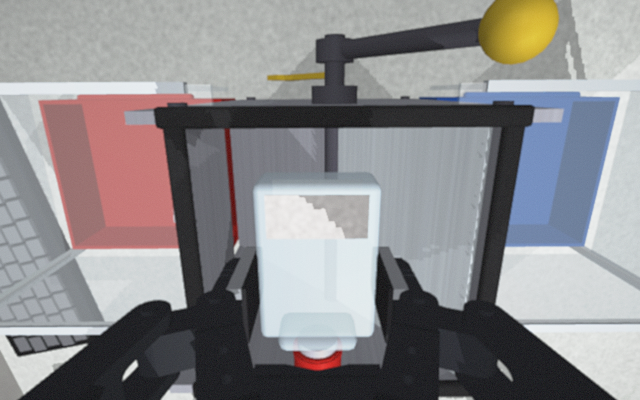

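Call:
carry_out(
  rows=[
    [0.3,0,0,0,0,0,0],
    [0.1,0,0,0,0,0,0],
    [0.1,0,0,0,0,0,0],
    [0.1,0,0,0,0,0,0],
    [0.1,0,0,-25,0,0,0],
  ],
)

```text
time_s: 14.57
eef_pos: [0.4813, 0.357, 0.3054]
eef_rot: [[-0.164, -0.986, -0.005], [-0.986, 0.164, -0.004], [0.005, 0.005, -1.0]]
wrist_force: [1.0, 0.1, 0.2]
opening: 0.0773
```

```bash
python3 -c "
from ch import *
go(*chw(-.125,-.115),.33,-.161)
cv2.imwrite('pics/w12.png',arm.grab_frame('wrist'))
cv2.imwrite('pics/s12.png',cv2.resize(arm.grab_frame('scene')[60:260,200:500],None,fx=2.6,fy=2.6))
"
```

```text
t 14.57 pos [0.4813 0.357  0.3054] psi 2.976 shift [101.7 135.8 -23.5] turn 3.137 (alt -0.004 ) tilt [ 0.005  0.005 -1.   ] F [1.  0.1 0.2] op 0.0773 q6 -0.77
```

View pics/w12.png

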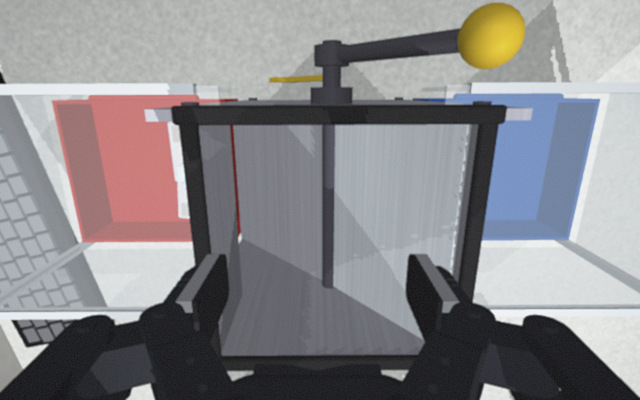

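View pics/s12.png

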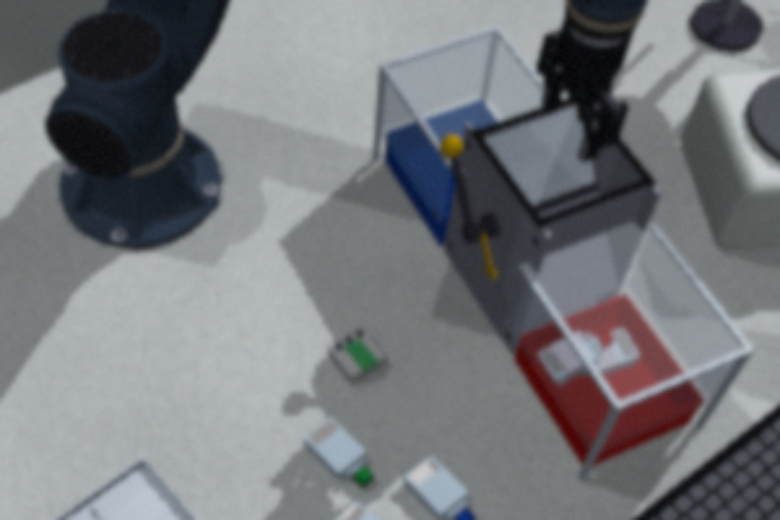

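Call:
carry_out(
  rows=[
    [1,0,20,-25,0,0,0],
    [1,30,28,0,0,0,0],
    [1,30,28,0,0,0,0],
    [1,30,28,0,0,0,0],
    [1,12,32,0,0,0,0],
  ],
  grip_force=40,
)

```text
time_s: 15.08
eef_pos: [0.33, 0.2772, 0.3339]
eef_rot: [[-0.165, -0.986, 0.0], [-0.986, 0.165, -0.0], [0.0, -0.0, -1.0]]
wrist_force: [-0.1, 1.1, 1.3]
opening: 0.016
```

```bash
python3 -c "
from ch import *
print(inch());go(*chw(-.125,-.115),.258,-.161)
"
```

```text
(np.float64(-0.12539343416613877), np.float64(-0.11706371833517965), np.float64(0.3339095075475203))
t 15.08 pos [0.33   0.2772 0.3339] psi 2.975 shift [-2.1 -0.3 75.9] turn 3.136 (alt -0.005 ) tilt [ 0. -0. -1.] F [-0.1  1.1  1.3] op 0.016 q6 -0.71
```

Call:
carry_out(
  rows=[
    [1,-2,0,38,0,0,0],
    [1,0,0,38,0,0,0],
    [1,0,-15,0,0,0,0],
    [1,0,-12,-3,0,0,0],
    [1,0,-12,-5,0,0,0],
  ],
)

```text
time_s: 15.5
eef_pos: [0.3671, 0.2741, 0.267]
eef_rot: [[-0.163, -0.987, -0.007], [-0.987, 0.163, -0.001], [0.002, 0.007, -1.0]]
wrist_force: [-31.9, -8.2, 36.5]
opening: 0.0001
```

Call:
carry_out(
  rows=[
    [1,0,-12,-5,0,0,0],
    [1,0,-12,-4,0,0,0],
    [1,0,-12,-3,0,0,0],
    [1,0,-12,0,0,0,0],
    [1,0,-12,0,0,0,0],
  ],
)

```text
time_s: 15.92
eef_pos: [0.4316, 0.2661, 0.2803]
eef_rot: [[-0.164, -0.986, 0.004], [-0.986, 0.164, 0.003], [-0.003, -0.003, -1.0]]
wrist_force: [-1.7, 1.1, 0.7]
opening: -0.0002
```

Call:
carry_out(
  rows=[
    [1,0,-12,0,0,0,0],
    [1,0,-12,0,0,0,0],
    [1,0,-12,3,0,0,0],
    [1,0,-12,4,0,0,0],
    [1,0,-12,5,0,0,0],
  ],
)

```text
time_s: 16.33
eef_pos: [0.4901, 0.2554, 0.2652]
eef_rot: [[-0.164, -0.986, -0.0], [-0.986, 0.164, -0.0], [0.0, 0.0, -1.0]]
wrist_force: [0.2, -0.3, -0.2]
opening: -0.0
```

```bash
python3 -c "
from ch import *
print(inch());go(*chw(.049,-.115),.258,-.161);knob()
"
```

```text
(np.float64(0.03616130101667821), np.float64(-0.11283137592285072), np.float64(0.26518937254246666))
t 16.33 pos [0.4901 0.2554 0.2652] psi 2.977 shift [  2.1 -12.8   7.2] turn 3.138 (alt -0.004 ) tilt [ 0.  0. -1.] F [ 0.2 -0.3 -0.2] op -0.0 q6 -0.93
scene 49 [395.6 143.7] err px, angle [1.6  0.59]
side 41 [243.2 215.4] err px, angle [0.92 0.77]
```

Call:
carry_out(
  rows=[
    [1,2,-5,2,0,0,0],
    [1,0,-4,2,0,0,0],
    [1,0,-2,0,0,0,0],
    [1,0,0,0,0,0,0],
  ],
)

```text
time_s: 16.77
eef_pos: [0.4994, 0.2518, 0.2618]
eef_rot: [[-0.164, -0.986, -0.0], [-0.986, 0.164, -0.0], [0.0, 0.0, -1.0]]
wrist_force: [-0.8, -0.1, 1.7]
opening: 0.0001
```

```bash
python3 -c "
from ch import *
print(inch());go(*chw(.049,-.115),.258,-.161);knob()
"
```

```text
(np.float64(0.045897671014277566), np.float64(-0.11488316031122325), np.float64(0.2618337423453734))
t 16.77 pos [0.4994 0.2518 0.2618] psi 2.977 shift [ 0.1 -3.1  3.8] turn 3.138 (alt -0.004 ) tilt [ 0.  0. -1.] F [-0.8 -0.1  1.7] op 0.0001 q6 -0.94
scene 46 [396.7 147.2] err px, angle [1.48 0.68]
side 42 [242.4 215.8] err px, angle [1.3 0.8]
```

Call:
carry_out(
  rows=[
    [1,0,-2,0,0,0,0],
    [1,0,-2,0,0,0,0],
    [1,0,0,0,0,0,0],
  ],
)

```text
time_s: 17.12
eef_pos: [0.5021, 0.2515, 0.262]
eef_rot: [[-0.163, -0.987, -0.002], [-0.987, 0.163, 0.001], [-0.0, 0.002, -1.0]]
wrist_force: [-5.3, 0.8, 2.9]
opening: -0.0002
```

```bash
python3 -c "
from ch import *
print(inch());go(*chw(.049,-.115),.258,-.161);knob()
"
```

```text
(np.float64(0.048630066963536445), np.float64(-0.11479772830124552), np.float64(0.26195279764486445))
t 17.12 pos [0.5021 0.2515 0.262 ] psi 2.978 shift [ 0.2 -0.4  4. ] turn 3.139 (alt -0.003 ) tilt [-0.     0.002 -1.   ] F [-5.3  0.8  2.9] op -0.0002 q6 -0.94
scene 45 [397.  147.6] err px, angle [1.66 0.7 ]
side 38 [242.  216.2] err px, angle [1.41 0.8 ]
```

Call:
carry_out(
  rows=[
    [1,0,20,-10,0,0,0],
    [1,10,5,-35,0,0,0],
    [0.1,40,0,-15,0,0,0],
    [0.1,40,0,0,0,0,0],
    [0.1,40,0,0,0,0,0.12],
  ],
)

```text
time_s: 17.63
eef_pos: [0.4574, 0.1274, 0.3226]
eef_rot: [[-0.277, -0.961, 0.002], [-0.961, 0.277, 0.001], [-0.001, -0.002, -1.0]]
wrist_force: [0.6, 0.0, 0.3]
opening: 0.0358
```

Call:
carry_out(
  rows=[
    [0.1,30,-20,0,0,0,0.12],
    [0.1,0,-25,0,0,0,0.12],
    [0.1,0,-25,0,0,0,0.12],
    [0.1,0,-20,0,0,0,0.12],
    [0.1,0,0,0,0,0,0.12],
  ],
)

```text
time_s: 18.05
eef_pos: [0.5313, 0.0573, 0.3209]
eef_rot: [[-0.779, -0.627, 0.001], [-0.627, 0.779, -0.001], [-0.0, -0.001, -1.0]]
wrist_force: [-0.3, 0.6, -1.1]
opening: 0.0768
```

Call:
carry_out(
  rows=[
    [0.1,0,0,0,0,0,0.12],
    [0.1,0,0,0,0,0,0.12],
    [0.1,0,0,0,0,0,0.12],
    [0.1,0,0,0,0,0,0.12],
    [0.1,0,0,0,0,0,0.09],
  ],
)

```text
time_s: 18.47
eef_pos: [0.5289, 0.0592, 0.3216]
eef_rot: [[-0.994, -0.11, 0.0], [-0.11, 0.994, -0.0], [-0.0, -0.0, -1.0]]
wrist_force: [0.0, -0.5, -0.2]
opening: 0.0768
```

```bash
python3 -c "
from ch import *
from caps import *
go(.667,.060,.15,1.69)
for o in caps(save='pics/w13.png'): print(*o)
cv2.imwrite('pics/s13.png',arm.grab_frame('scene'))
"
```

```text
t 18.47 pos [0.5289 0.0592 0.3216] psi 1.681 shift [-137.3  -14.4  171.6] turn -0.009 (alt 3.132 ) tilt [-0. -0. -1.] F [ 0.  -0.5 -0.2] op 0.0768 q6 0.0
red 1293 [460.2 232.4] [0.6211 0.2685 0.018 ]
green 793 [ 54.7 148. ] [ 0.5633 -0.2799  0.018 ]
green 104 [ 38.8 155.3] [ 0.5753 -0.3015  0.018 ]
green 135 [263.7 199.1] [ 0.6027 -0.0066  0.018 ]
green 122 [234.5 273.3] [ 0.7199 -0.0413  0.018 ]
blue 978 [574.1  14.3] [0.3387 0.3366 0.018 ]
blue 1349 [ 12.5 292. ] [ 0.7871 -0.3655  0.018 ]
blue 116 [307.9 282.4] [0.7228 0.0659 0.018 ]
```

View pics/w13.png

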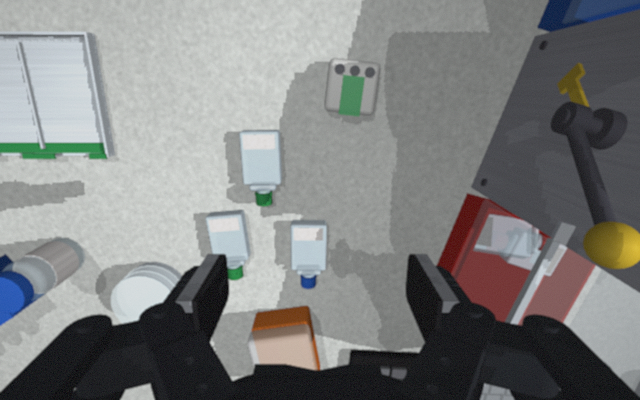

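View pics/s13.png

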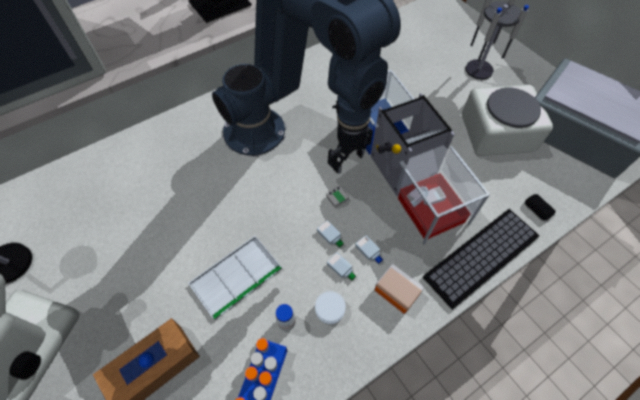

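Call:
carry_out(
  rows=[
    [0.15,-35,-4,30,0,0,0],
    [0.15,-35,-4,30,0,0,0],
    [0.15,-35,-3,30,0,0,0],
    [0.15,-33,-3,30,0,0,0],
    [0.15,0,0,40,0,0,0],
  ],
)

```text
time_s: 18.98
eef_pos: [0.6609, 0.0614, 0.1719]
eef_rot: [[-0.993, -0.12, 0.006], [-0.12, 0.993, 0.0], [-0.006, -0.0, -1.0]]
wrist_force: [-1.3, -0.5, -0.7]
opening: 0.0724
```

Call:
carry_out(
  rows=[
    [0.15,0,0,40,0,0,0],
    [0.15,0,0,35,0,0,0],
    [0.15,0,0,20,0,0,0],
    [0.15,0,0,0,0,0,0],
  ],
)

```text
time_s: 19.32
eef_pos: [0.6516, 0.0609, 0.0721]
eef_rot: [[-0.993, -0.119, -0.008], [-0.119, 0.993, -0.001], [0.009, 0.0, -1.0]]
wrist_force: [-0.8, -0.6, -0.8]
opening: 0.0727
```

```bash
python3 -c "
from ch import *
from caps import *
go(.6675,.060,.003,1.69)
for o in caps(save='pics/w14.png'): print(*o)
"
```

```text
t 19.32 pos [0.6516 0.0609 0.0721] psi 1.69 shift [-16.3  -2.8  69. ] turn 0.0 (alt -3.141 ) tilt [ 0.009  0.    -1.   ] F [-0.8 -0.6 -0.8] op 0.0727 q6 -0.03
red 7943 [613.5 307. ] [0.6895 0.2599 0.018 ]
green 1098 [211.2 122.5] [ 0.6021 -0.0059  0.018 ]
green 674 [152.7 296.8] [ 0.7181 -0.04    0.018 ]
blue 677 [313.7 319.3] [0.7224 0.066  0.018 ]
```

View pics/w14.png

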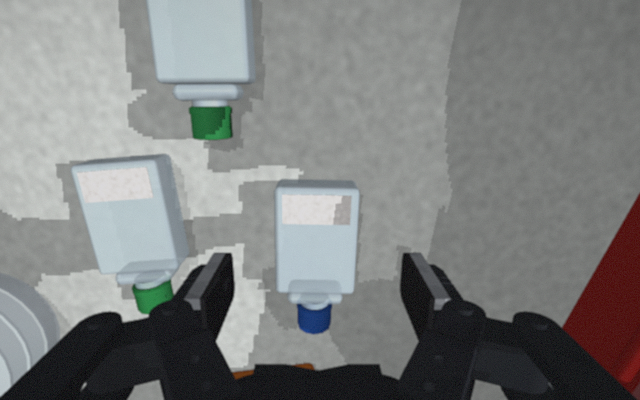

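Call:
carry_out(
  rows=[
    [0.15,-10,-3,22,0,0,0],
    [0.15,-6,0,22,0,0,0],
    [0.15,0,0,20,0,0,0],
    [0.15,0,0,5,0,0,0],
    [0.15,0,0,0,0,0,0],
  ],
)

```text
time_s: 19.78
eef_pos: [0.671, 0.0601, 0.0088]
eef_rot: [[-0.993, -0.117, -0.001], [-0.117, 0.993, -0.0], [0.001, 0.0, -1.0]]
wrist_force: [0.1, 1.1, -0.3]
opening: 0.0725
```

Call:
carry_out(
  rows=[
    [0.8,0,0,0,0,0,0],
    [0.8,0,0,0,0,0,0],
    [0.8,0,0,0,0,0,0],
    [0.8,0,0,0,0,0,0],
    [0.8,0,0,0,0,0,0],
  ],
  grip_force=60,
)

```text
time_s: 20.2
eef_pos: [0.6724, 0.0602, 0.0111]
eef_rot: [[-0.993, -0.116, 0.004], [-0.116, 0.993, 0.0], [-0.004, -0.0, -1.0]]
wrist_force: [-0.6, -0.8, 7.9]
opening: 0.0481
```

```bash
python3 -c "
from ch import *
from caps import *
go(*chw(-.01,-.015),.33,-.161)
cv2.imwrite('pics/w15.png',arm.grab_frame('wrist'))
"
```

```text
t 20.2 pos [0.6724 0.0602 0.0111] psi 1.687 shift [ 174.8  321.8 -319.6] turn 1.848 (alt -1.293 ) tilt [-0.004 -0.    -1.   ] F [-0.6 -0.8  7.9] op 0.0481 q6 -0.03
```

View pics/w15.png

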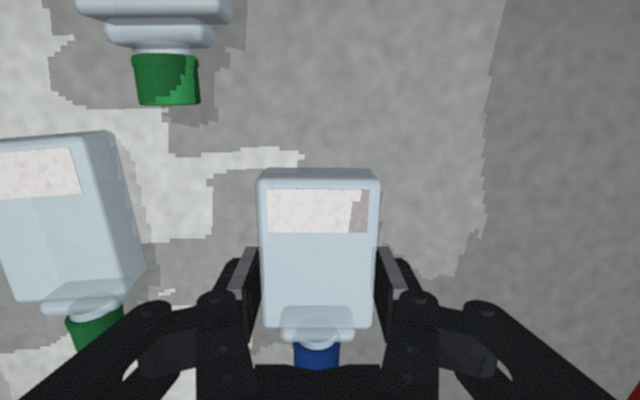

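Call:
carry_out(
  rows=[
    [0.8,0,0,-30,0,0,0],
    [0.8,0,0,-40,0,0,0],
    [0.8,0,0,-40,0,0,-0.12],
    [0.8,0,0,-40,0,0,-0.12],
    [0.8,0,0,-40,0,0,-0.12],
  ],
)

```text
time_s: 20.67
eef_pos: [0.6707, 0.0601, 0.202]
eef_rot: [[-0.886, -0.464, 0.002], [-0.464, 0.886, 0.0], [-0.002, -0.001, -1.0]]
wrist_force: [1.9, 1.3, -0.6]
opening: 0.0483
```

Call:
carry_out(
  rows=[
    [0.8,0,0,-40,0,0,-0.12],
    [0.8,0,0,-40,0,0,-0.12],
    [0.8,0,0,-40,0,0,-0.12],
    [0.8,0,0,-15,0,0,-0.12],
    [0.8,0,0,0,0,0,-0.12],
  ],
)

```text
time_s: 21.08
eef_pos: [0.6718, 0.0602, 0.3402]
eef_rot: [[-0.469, -0.883, 0.009], [-0.883, 0.469, 0.001], [-0.005, -0.008, -1.0]]
wrist_force: [0.4, -0.4, -0.3]
opening: 0.0483
```

```bash
python3 -c "
from ch import *
go(*chw(-.01,-.01),.33,-.161)
"
```

```text
t 21.08 pos [0.6718 0.0602 0.3402] psi 2.653 shift [-169.7  329.     8.5] turn 2.814 (alt -0.327 ) tilt [-0.005 -0.008 -1.   ] F [ 0.4 -0.4 -0.3] op 0.0483 q6 -0.99
```

Call:
carry_out(
  rows=[
    [0.8,-17,33,0,0,0,0],
    [0.8,-17,33,0,0,0,0],
    [0.8,-17,33,0,0,0,0],
    [0.8,-17,33,0,0,0,0],
    [0.8,-17,33,0,0,0,0],
  ],
)

```text
time_s: 21.5
eef_pos: [0.5647, 0.2142, 0.3349]
eef_rot: [[-0.475, -0.88, 0.002], [-0.88, 0.475, 0.001], [-0.002, -0.001, -1.0]]
wrist_force: [0.3, 1.1, -0.7]
opening: 0.0481
```

Call:
carry_out(
  rows=[
    [0.8,-17,33,0,0,0,0],
    [0.8,-17,33,0,0,0,0],
    [0.8,-17,33,0,0,0,-0.11],
    [0.8,0,0,0,0,0,-0.11],
    [0.8,0,0,0,0,0,-0.11],
  ],
)

```text
time_s: 21.92
eef_pos: [0.5015, 0.307, 0.3351]
eef_rot: [[-0.155, -0.988, 0.002], [-0.988, 0.155, 0.001], [-0.002, -0.001, -1.0]]
wrist_force: [0.8, -0.5, -0.5]
opening: 0.0486
```

```bash
python3 -c "
from ch import *
go(*chw(-.01,-.01),.282,-.161); knob()
"
```

```text
t 21.92 pos [0.5015 0.307  0.3351] psi 2.986 shift [-50.3  49.   53.1] turn 3.147 (alt 0.006 ) tilt [-0.002 -0.001 -1.   ] F [ 0.8 -0.5 -0.5] op 0.0486 q6 -0.87
scene 45 [396. 148.] err px, angle [0.62 0.7 ]
side 82 [244.7 215.7] err px, angle [0.18 0.72]
```

Call:
carry_out(
  rows=[
    [0.8,-25,25,0,0,0,0],
    [0.8,-25,24,0,0,0,0],
    [0.8,0,0,25,0,0,0],
    [0.8,0,0,25,0,0,0],
    [0.8,0,0,0,0,0,0],
  ],
)

```text
time_s: 22.43
eef_pos: [0.4615, 0.3615, 0.2799]
eef_rot: [[-0.167, -0.986, -0.004], [-0.986, 0.167, -0.003], [0.004, 0.004, -1.0]]
wrist_force: [0.5, 0.2, -0.7]
opening: 0.0485
```

```bash
python3 -c "
from ch import *
go(*chw(-.01,-.01),.282,-.161)
cv2.imwrite('pics/w16.png',arm.grab_frame('wrist'))
"
```

```text
t 22.43 pos [0.4615 0.3615 0.2799] psi 2.974 shift [-2.7  1.  -2.1] turn 3.135 (alt -0.007 ) tilt [ 0.004  0.004 -1.   ] F [ 0.5  0.2 -0.7] op 0.0485 q6 -0.74
```

View pics/w16.png

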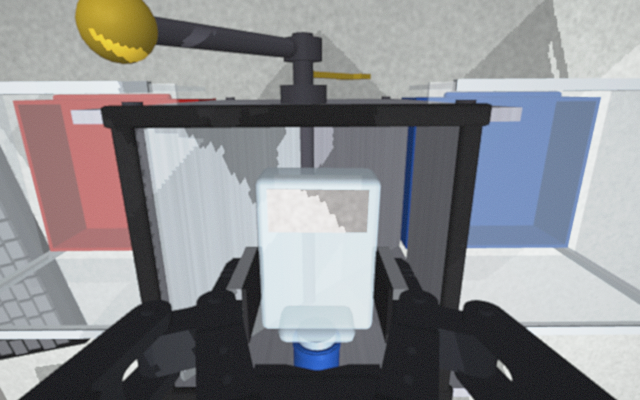

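The flap leans to the red side, the pointer shows blue, and the flask is centred over the mouth. I'll drop it now.

Call:
carry_out(
  rows=[
    [0.3,0,0,0,0,0,0],
    [0.1,0,0,0,0,0,0],
    [0.1,0,0,0,0,0,0],
    [0.1,0,0,0,0,0,0],
    [0.1,0,0,-25,0,0,0],
  ],
)

```text
time_s: 22.9
eef_pos: [0.4622, 0.3614, 0.3054]
eef_rot: [[-0.165, -0.986, -0.005], [-0.986, 0.165, -0.004], [0.004, 0.004, -1.0]]
wrist_force: [1.1, 0.9, -0.1]
opening: 0.0771
```

```bash
python3 -c "
from ch import *
go(*chw(.125,-.115),.33,-.161-1.571)
cv2.imwrite('pics/w17.png',arm.grab_frame('wrist'))
cv2.imwrite('pics/s17.png',cv2.resize(arm.grab_frame('side')[190:400,130:400],None,fx=2.6,fy=2.6))
"
```

```text
t 22.9 pos [0.4622 0.3614 0.3054] psi 2.976 shift [ 101.8 -133.7  -24.7] turn 4.708 (alt 1.566 ) tilt [ 0.004  0.004 -1.   ] F [ 1.1  0.9 -0.1] op 0.0771 q6 -0.74
```

View pics/w17.png

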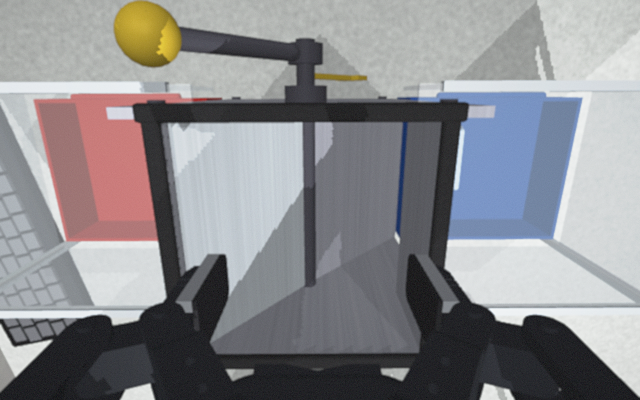

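View pics/s17.png

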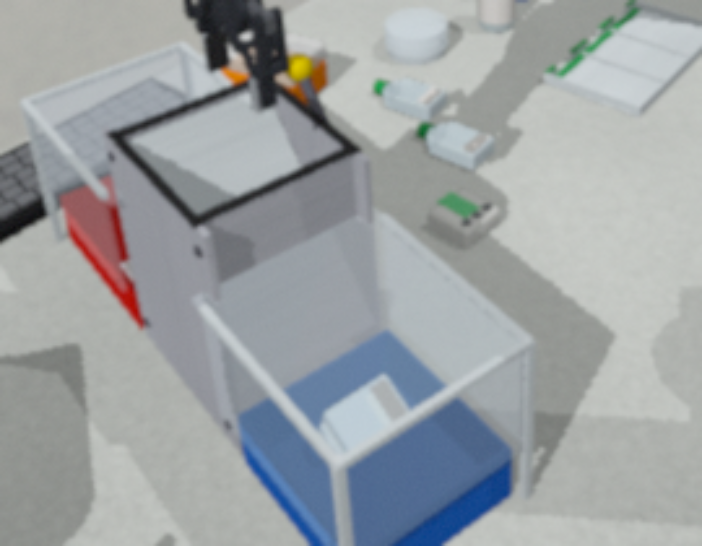

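Call:
carry_out(
  rows=[
    [1,0,0,-25,0,0,0],
    [1,25,-33,0,0,0,0],
    [1,25,-33,0,0,0,0],
    [1,25,-33,0,0,0,0],
    [1,27,-35,0,0,0,0.12],
  ],
  grip_force=40,
)

```text
time_s: 23.42
eef_pos: [0.5779, 0.2406, 0.334]
eef_rot: [[-0.278, -0.96, 0.001], [-0.96, 0.278, 0.001], [-0.001, -0.001, -1.0]]
wrist_force: [0.5, 1.1, -0.0]
opening: 0.0158
```

Call:
carry_out(
  rows=[
    [1,0,0,0,0,0,0.12],
    [1,0,0,0,0,0,0.12],
    [1,0,0,0,0,0,0.12],
    [1,0,0,0,0,0,0.12],
    [1,0,0,0,0,0,0.12],
  ],
)

```text
time_s: 23.83
eef_pos: [0.5772, 0.2414, 0.3335]
eef_rot: [[-0.778, -0.628, 0.0], [-0.628, 0.778, 0.0], [-0.0, -0.0, -1.0]]
wrist_force: [0.2, -0.2, -0.1]
opening: 0.0001
```

Call:
carry_out(
  rows=[
    [1,0,0,0,0,0,0.12],
    [1,0,0,0,0,0,0.12],
    [1,0,0,0,0,0,0.12],
    [1,0,0,0,0,0,0.12],
    [1,0,0,0,0,0,0.12],
  ],
)

```text
time_s: 24.25
eef_pos: [0.5771, 0.2417, 0.3337]
eef_rot: [[-0.997, -0.08, 0.001], [-0.08, 0.997, 0.0], [-0.001, 0.0, -1.0]]
wrist_force: [0.2, -0.3, 0.9]
opening: 0.0002
```

Call:
carry_out(
  rows=[
    [1,0,0,0,0,0,0.12],
    [1,0,0,0,0,0,0.12],
    [1,0,0,0,0,0,0],
  ],
)

```text
time_s: 24.5
eef_pos: [0.577, 0.2417, 0.3336]
eef_rot: [[-0.987, 0.159, 0.001], [0.159, 0.987, 0.0], [-0.0, 0.0, -1.0]]
wrist_force: [-0.7, 1.2, 0.1]
opening: -0.0004
```

```bash
python3 -c "
from ch import *
print(inch());go(*chw(.12,-.115),.258,-.161+1.571)
"
```

```text
(np.float64(0.12416758286919527), np.float64(-0.1124704356690947), np.float64(0.3336224721042287))
t 24.5 pos [0.577  0.2417 0.3336] psi 1.411 shift [ 4.2 -2.5 75.6] turn 0.001 (alt -3.141 ) tilt [-0.  0. -1.] F [-0.7  1.2  0.1] op -0.0004 q6 0.56
```

Call:
carry_out(
  rows=[
    [1,0,-3,38,0,0,0],
    [1,0,0,36,0,0,0],
    [1,10,0,0,0,0,0],
    [1,8,0,0,0,0,0],
    [1,6,0,0,0,0,0],
  ],
)

```text
time_s: 24.92
eef_pos: [0.552, 0.2428, 0.2615]
eef_rot: [[-0.988, 0.151, 0.001], [0.151, 0.988, 0.001], [-0.001, 0.001, -1.0]]
wrist_force: [2.1, 0.6, -0.5]
opening: -0.0001
```

Call:
carry_out(
  rows=[
    [1,6,0,0,0,0,0],
    [1,6,0,-3,0,0,0],
    [1,6,0,-3,0,0,0],
  ],
)

```text
time_s: 25.17
eef_pos: [0.5394, 0.2451, 0.2713]
eef_rot: [[-0.988, 0.154, 0.015], [0.154, 0.988, 0.001], [-0.014, 0.003, -1.0]]
wrist_force: [15.5, -8.5, 17.9]
opening: 0.0002
```

```bash
python3 -c "
from ch import *
print(inch());go(*chw(-.049,-.115),.258,-.161+1.571);knob()
"
```

```text
(np.float64(0.08644814957349957), np.float64(-0.11512342884844169), np.float64(0.2713121669616868))
t 25.17 pos [0.5394 0.2451 0.2713] psi 1.417 shift [135.6   1.   11.4] turn 0.007 (alt -3.135 ) tilt [-0.014  0.003 -1.   ] F [15.5 -8.5 17.9] op 0.0002 q6 0.58
side 92 [246.9 214.7] err px, angle [0.31 0.58]
```

Call:
carry_out(
  rows=[
    [1,8,0,-4,0,0,0],
    [1,8,0,-4,0,0,0],
    [1,8,0,-3,0,0,0],
    [1,8,0,-2,0,0,0],
    [1,8,0,-1,0,0,0],
  ],
)

```text
time_s: 25.68
eef_pos: [0.4949, 0.2518, 0.281]
eef_rot: [[-0.988, 0.153, 0.002], [0.153, 0.988, 0.001], [-0.002, 0.001, -1.0]]
wrist_force: [2.8, 0.1, 1.8]
opening: 0.0
```

Call:
carry_out(
  rows=[
    [1,8,0,0,0,0,0],
    [1,8,0,0,0,0,0],
    [1,8,0,0,0,0,0],
    [1,8,0,2,0,0,0],
    [1,8,0,2,0,0,0],
  ],
)

```text
time_s: 26.1
eef_pos: [0.4547, 0.2575, 0.275]
eef_rot: [[-0.988, 0.153, -0.001], [0.153, 0.988, -0.0], [0.001, -0.0, -1.0]]
wrist_force: [0.5, 0.5, 0.6]
opening: 0.0001
```

```bash
python3 -c "
from ch import *
print(inch());go(*chw(-.049,-.115),.258,-.161+1.571);knob()
"
```

```text
(np.float64(0.0008952505407557412), np.float64(-0.11642774351920357), np.float64(0.2749684412728309))
t 26.1 pos [0.4547 0.2575 0.275 ] psi 1.417 shift [49.9  1.8 17. ] turn 0.007 (alt -3.135 ) tilt [ 0.001 -0.    -1.   ] F [0.5 0.5 0.6] op 0.0001 q6 0.67
side 92 [265.1 224. ] err px, angle [ 0.67 -0.22]
```

Call:
carry_out(
  rows=[
    [1,8,0,3,0,0,0],
    [1,8,0,3,0,0,0],
    [1,8,0,4,0,0,0],
    [1,8,0,4,0,0,0],
    [1,7,0,3,0,0,0],
  ],
)

```text
time_s: 26.62
eef_pos: [0.4161, 0.2634, 0.2577]
eef_rot: [[-0.988, 0.153, -0.001], [0.153, 0.988, -0.0], [0.001, -0.0, -1.0]]
wrist_force: [0.9, 0.8, -0.5]
opening: 0.0
```

Call:
carry_out(
  rows=[
    [1,5,0,0,0,0,0],
    [1,3,0,0,0,0,0],
    [1,2,0,0,0,0,0],
    [1,0,0,0,0,0,0],
  ],
)

```text
time_s: 26.95
eef_pos: [0.4071, 0.2651, 0.2587]
eef_rot: [[-0.988, 0.153, 0.0], [0.153, 0.988, 0.0], [-0.0, 0.0, -1.0]]
wrist_force: [-0.5, -0.3, -0.1]
opening: 0.0001
```

```bash
python3 -c "
from ch import *
print(inch());go(*chw(-.049,-.115),.258,-.161+1.571);knob()
"
```

```text
(np.float64(-0.047327796184466975), np.float64(-0.11655896002414332), np.float64(0.2586675718662198))
t 26.95 pos [0.4071 0.2651 0.2587] psi 1.417 shift [1.7 1.6 0.7] turn 0.007 (alt -3.134 ) tilt [-0.  0. -1.] F [-0.5 -0.3 -0.1] op 0.0001 q6 0.73
side 102 [276.9 240.8] err px, angle [ 0.92 -0.69]
```

Nearly at the stop, so I'll nudge until I feel contact.

Call:
carry_out(
  rows=[
    [1,3,0,0,0,0,0],
    [1,2,0,0,0,0,0],
    [1,0,0,0,0,0,0],
  ],
)

```text
time_s: 27.3
eef_pos: [0.4052, 0.2655, 0.2587]
eef_rot: [[-0.988, 0.155, 0.006], [0.155, 0.988, -0.001], [-0.006, -0.0, -1.0]]
wrist_force: [14.0, -3.4, -4.0]
opening: 0.0005
```

```bash
python3 -c "
from ch import *
print(inch());go(*chw(-.049,-.115),.258,-.161+1.571);knob()
"
```

```text
(np.float64(-0.049221674144528375), np.float64(-0.11647642069385332), np.float64(0.2587360203285601))
t 27.3 pos [0.4052 0.2655 0.2587] psi 1.416 shift [-0.2  1.5  0.7] turn 0.006 (alt -3.136 ) tilt [-0.006 -0.    -1.   ] F [14.  -3.4 -4. ] op 0.0005 q6 0.74
side 98 [276.9 241.1] err px, angle [ 0.99 -0.7 ]
```

Call:
carry_out(
  rows=[
    [1,-20,0,-15,0,0,0],
    [1,-15,-10,-35,0,0,0],
    [0.15,-20,-35,0,0,0,0],
    [0.15,-20,-35,0,0,0,0],
    [0.15,-20,-35,0,0,0,-0.1],
  ],
)

```text
time_s: 27.82
eef_pos: [0.4794, 0.1364, 0.3089]
eef_rot: [[-0.999, 0.054, 0.001], [0.054, 0.999, 0.0], [-0.001, 0.0, -1.0]]
wrist_force: [0.7, -0.1, -0.2]
opening: 0.0358
```

Call:
carry_out(
  rows=[
    [0.15,0,-40,0,0,0,-0.1],
    [0.15,0,-40,0,0,0,-0.09],
    [0.15,0,-40,0,0,0,0],
    [0.15,0,0,30,0,0,0],
  ],
)

```text
time_s: 28.15
eef_pos: [0.4865, 0.0123, 0.2823]
eef_rot: [[-0.991, -0.131, 0.008], [-0.131, 0.991, -0.002], [-0.008, -0.003, -1.0]]
wrist_force: [-0.2, 0.2, -0.3]
opening: 0.0725
```

```bash
python3 -c "
from ch import *
from caps import *
go(.55,-.013,.15,1.705)
for o in caps(save='pics/w18.png'): print(*o)
knob()
"
```

```text
t 28.15 pos [0.4865 0.0123 0.2823] psi 1.702 shift [-58.7 -33.  132.8] turn -0.003 (alt 3.138 ) tilt [-0.008 -0.003 -1.   ] F [-0.2  0.2 -0.3] op 0.0725 q6 -0.1
red 2082 [502.  276.3] [0.6163 0.2743 0.018 ]
red 51 [592.7 297.2] [0.6309 0.4047 0.018 ]
green 352 [ 27.3 181.5] [ 0.5665 -0.3352  0.018 ]
green 413 [ 94.8 183.3] [ 0.5579 -0.2537  0.018 ]
green 91 [ 55.9 192. ] [ 0.5755 -0.3019  0.018 ]
green 52 [118.8 193.2] [ 0.5669 -0.2251  0.018 ]
green 158 [292.1 241.4] [ 0.6029 -0.0067  0.018 ]
green 110 [258.5 315.4] [ 0.7201 -0.0405  0.018 ]
blue 2115 [620.6  42.8] [0.3238 0.3181 0.018 ]
blue 2419 [ 18.7 334.2] [ 0.7966 -0.374   0.018 ]
scene 46 [373.4 115.2] err px, angle [ 0.49 -0.65]
side 96 [277.1 241.2] err px, angle [ 0.94 -0.7 ]
```

View pics/w18.png

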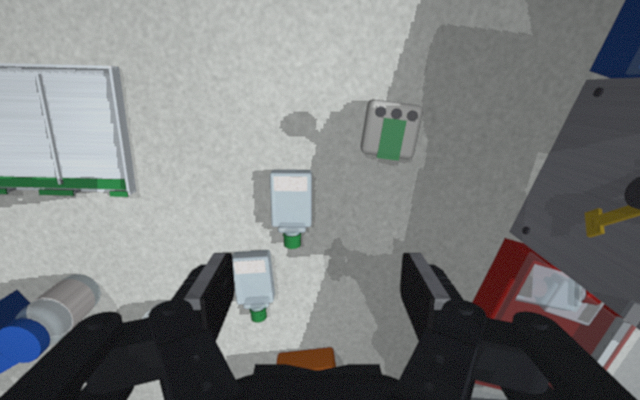

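Call:
carry_out(
  rows=[
    [0.15,-20,-11,35,0,0,0],
    [0.15,-20,-11,35,0,0,0],
    [0.15,-20,-11,35,0,0,0],
    [0.15,0,0,40,0,0,0],
    [0.15,0,0,40,0,0,0],
  ],
)

```text
time_s: 28.72
eef_pos: [0.5496, -0.0052, 0.0933]
eef_rot: [[-0.991, -0.137, 0.002], [-0.137, 0.991, 0.0], [-0.002, -0.0, -1.0]]
wrist_force: [1.1, 0.1, -0.1]
opening: 0.0723
```

Call:
carry_out(
  rows=[
    [0.15,0,0,30,0,0,0],
    [0.15,0,0,0,0,0,0],
  ],
)

```text
time_s: 28.88
eef_pos: [0.5445, -0.0048, 0.0592]
eef_rot: [[-0.99, -0.138, -0.009], [-0.138, 0.99, 0.0], [0.008, 0.002, -1.0]]
wrist_force: [-1.3, 0.6, 0.4]
opening: 0.0728
```

```bash
python3 -c "
from ch import *
from caps import *
go(.55,-.013,.003,1.705)
for o in caps(save='pics/w19.png'): print(*o)
"
```

```text
t 28.88 pos [ 0.5445 -0.0048  0.0592] psi 1.709 shift [-4.8 -9.  56.1] turn 0.004 (alt -3.138 ) tilt [ 0.008  0.002 -1.   ] F [-1.3  0.6  0.4] op 0.0728 q6 -0.15
green 754 [302.5 314. ] [ 0.6031 -0.007   0.018 ]
```

View pics/w19.png

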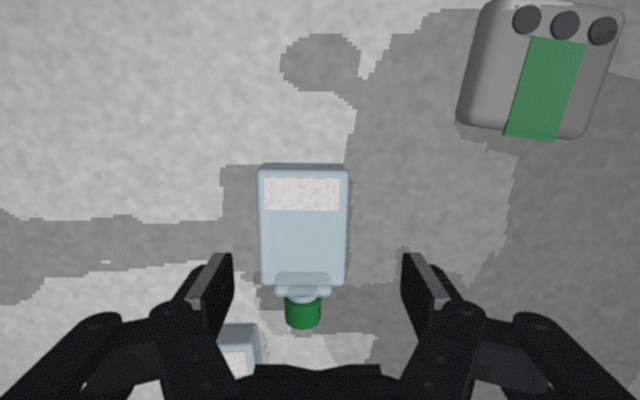

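Call:
carry_out(
  rows=[
    [0.15,-4,-8,18,0,0,0],
    [0.15,0,0,20,0,0,0],
    [0.15,0,0,17,0,0,0],
    [0.15,0,0,0,0,0,0],
    [0.8,0,0,0,0,0,0],
  ],
  grip_force=60,
)

```text
time_s: 29.35
eef_pos: [0.5539, -0.0132, 0.0108]
eef_rot: [[-0.991, -0.137, 0.002], [-0.137, 0.991, 0.0], [-0.002, -0.0, -1.0]]
wrist_force: [0.0, 0.1, -0.2]
opening: 0.0621
```

Call:
carry_out(
  rows=[
    [0.8,0,0,0,0,0,0],
    [0.8,0,0,0,0,0,0],
    [0.8,0,0,0,0,0,0],
    [0.8,0,0,0,0,0,0],
  ],
)

```text
time_s: 29.68
eef_pos: [0.5544, -0.0134, 0.0116]
eef_rot: [[-0.991, -0.136, 0.004], [-0.136, 0.991, 0.0], [-0.004, -0.0, -1.0]]
wrist_force: [0.4, 2.2, 5.1]
opening: 0.0485
```

Call:
carry_out(
  rows=[
    [0.8,0,0,-30,0,0,0],
    [0.8,0,0,-40,0,0,0],
    [0.8,0,0,-40,0,0,0],
    [0.8,0,0,-30,0,0,0],
    [0.8,0,0,0,0,0,0],
  ],
)

```text
time_s: 30.1
eef_pos: [0.5564, -0.0137, 0.1576]
eef_rot: [[-0.991, -0.136, 0.012], [-0.136, 0.991, -0.0], [-0.012, -0.002, -1.0]]
wrist_force: [1.0, -0.1, 0.0]
opening: 0.0486
```

```bash
python3 -c "
from ch import *
go(.5,-.268,.15,1.705)
cv2.imwrite('pics/w20.png',arm.grab_frame('wrist'))
"
```

```text
t 30.1 pos [ 0.5564 -0.0137  0.1576] psi 1.707 shift [  90.5 -244.2    6.9] turn 0.002 (alt -3.139 ) tilt [-0.012 -0.002 -1.   ] F [ 1.  -0.1  0. ] op 0.0486 q6 -0.16
```

View pics/w20.png

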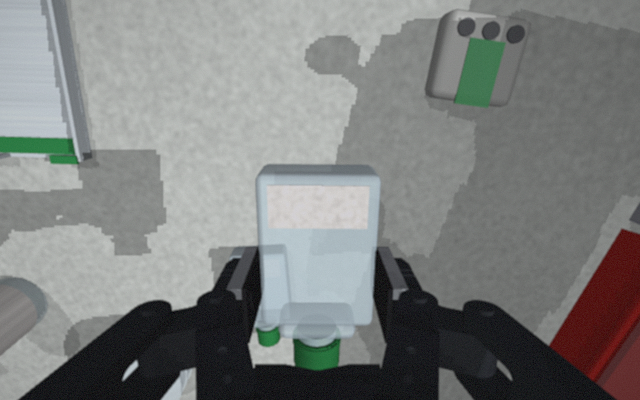

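Call:
carry_out(
  rows=[
    [0.8,11,-36,0,0,0,0],
    [0.8,11,-36,0,0,0,0],
    [0.8,11,-36,0,0,0,0],
    [0.8,11,-36,0,0,0,0],
    [0.8,11,-36,0,0,0,0],
  ],
)

```text
time_s: 30.57
eef_pos: [0.5219, -0.2009, 0.1492]
eef_rot: [[-0.991, -0.136, 0.0], [-0.136, 0.991, -0.0], [-0.0, -0.0, -1.0]]
wrist_force: [1.7, -0.3, 0.3]
opening: 0.0479
```

Call:
carry_out(
  rows=[
    [0.8,11,-36,0,0,0,0],
    [0.8,11,-36,0,0,0,0],
    [0.8,11,-36,0,0,0,0.025],
    [0.8,0,0,0,0,0,0],
  ],
)

```text
time_s: 30.9
eef_pos: [0.5033, -0.3168, 0.1489]
eef_rot: [[-0.994, -0.105, 0.0], [-0.105, 0.994, -0.002], [0.0, -0.002, -1.0]]
wrist_force: [-0.2, 0.6, -1.2]
opening: 0.0485
```

```bash
python3 -c "
from ch import *
go(.505,-.345,.15,1.68)
cv2.imwrite('pics/w21.png',arm.grab_frame('wrist'))
si=arm.camera_info('scene');print('bottle',unproj(si,[(284,313)],.11),'dish',unproj(si,[(330,307)],.045))
np.save('w21.npy',arm.camera_info('wrist'),allow_pickle=True)
"
```

```text
t 30.9 pos [ 0.5033 -0.3168  0.1489] psi 1.676 shift [  1.3 -28.2  -1.1] turn -0.004 (alt 3.138 ) tilt [ 0.    -0.002 -1.   ] F [-0.2  0.6 -1.2] op 0.0485 q6 -0.67
bottle [[ 0.7285 -0.2923  0.11  ]] dish [[ 0.7719 -0.1622  0.045 ]]
```

View pics/w21.png

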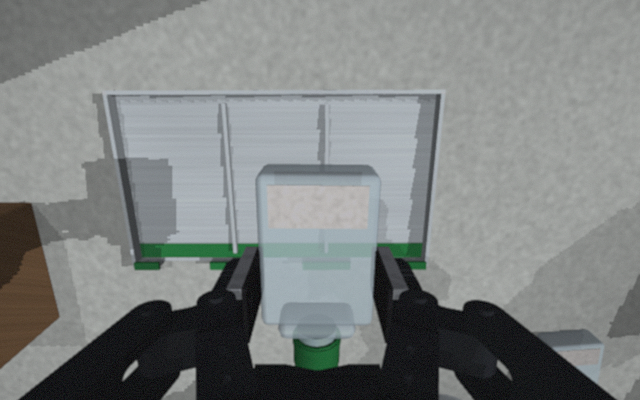

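```bash
python3 -c "
from ch import *
from scipy.optimize import least_squares
w=arm.camera_info('wrist')
px=np.array([(104,92),(446,91),(427,264),(134,265)],float)
P=unproj(w,px,.016);print(P)
h=[(-.075,-.131),(-.075,.131),(.075,.131),(.075,-.131)]
def f(p):
    c,s=np.cos(p[2]),np.sin(p[2]); return np.concatenate([[p[0]+c*a-s*b-q[0],p[1]+s*a+c*b-q[1]] for (a,b),q in zip(h,P)])
r=least_squares(f,[.51,-.35,.1]);print(r.x,(f(r.x)*1000).round(1))
x,y,t=r.x
for k,o in(('lane+y',.082),('mid',0),('lane-y',-.082)): print(k,x-np.sin(t)*o,y+np.cos(t)*o)
"
```

```text
[[ 0.4486 -0.4847  0.016 ]
 [ 0.4201 -0.226   0.016 ]
 [ 0.5655 -0.2112  0.016 ]
 [ 0.5944 -0.4689  0.016 ]]
[ 0.5071 -0.3477  0.1092] [-1.7 -1.4 -1.8  0.4  1.9  1.9  1.6 -0.8]
lane+y 0.49818324455039503 -0.26617490371855057
mid 0.5071183529084898 -0.34768664421419393
lane-y 0.5160534612665846 -0.4291983847098373
```

Call:
carry_out(
  rows=[
    [0.8,5,-16,10,0,0,0],
    [0.8,4,-15,30,0,0,0],
    [0.8,0,0,30,0,0,0],
    [0.8,0,0,20,0,0,0],
    [0.8,0,0,0,0,0,0],
  ],
)

```text
time_s: 31.37
eef_pos: [0.4966, -0.3406, 0.0548]
eef_rot: [[-0.994, -0.111, -0.006], [-0.111, 0.994, 0.004], [0.005, 0.005, -1.0]]
wrist_force: [-0.5, 0.3, -1.1]
opening: 0.0487
```

```bash
python3 -c "
from ch import *
go(.498,-.3487,.02,1.68)
"
```

```text
t 31.37 pos [ 0.4966 -0.3406  0.0548] psi 1.682 shift [-0.7 -8.4 34.7] turn 0.002 (alt -3.139 ) tilt [ 0.005  0.005 -1.   ] F [-0.5  0.3 -1.1] op 0.0487 q6 -0.71
```

Call:
carry_out(
  rows=[
    [0.8,0,-8,10,0,0,0],
    [0.8,0,0,12,0,0,0],
    [0.8,0,0,11,0,0,0],
    [0.8,0,0,0,0,0,0],
    [0.8,0,0,0,0,0,0],
  ],
)

```text
time_s: 31.78
eef_pos: [0.5, -0.3508, 0.026]
eef_rot: [[-0.994, -0.111, -0.0], [-0.111, 0.994, 0.0], [0.0, 0.0, -1.0]]
wrist_force: [-0.2, -0.4, -0.1]
opening: 0.0482
```

```bash
python3 -c "
from ch import *
go(.498,-.3487,.018,1.68)
cv2.imwrite('pics/w22.png',arm.grab_frame('wrist'))
"
```

```text
t 31.78 pos [ 0.5    -0.3508  0.026 ] psi 1.682 shift [1.8 2.3 8. ] turn 0.002 (alt -3.139 ) tilt [ 0.  0. -1.] F [-0.2 -0.4 -0.1] op 0.0482 q6 -0.72
```

View pics/w22.png

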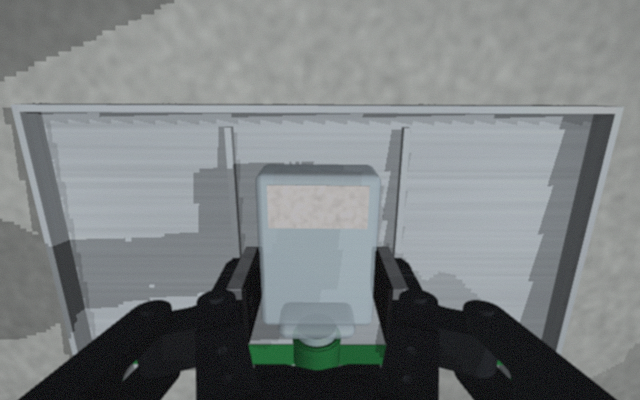

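Call:
carry_out(
  rows=[
    [0.8,0,0,6,0,0,0],
    [0.8,0,0,2,0,0,0],
    [0.8,0,0,0,0,0,0],
    [0.3,0,0,0,0,0,0],
    [0.3,0,0,0,0,0,0],
  ],
)

```text
time_s: 32.25
eef_pos: [0.4999, -0.351, 0.0179]
eef_rot: [[-0.994, -0.111, 0.0], [-0.111, 0.994, -0.0], [-0.0, -0.0, -1.0]]
wrist_force: [0.2, 0.6, 0.1]
opening: 0.0601
```

Call:
carry_out(
  rows=[
    [0.3,0,0,0,0,0,0],
    [0.3,0,0,-20,0,0,0],
    [0.3,0,0,-40,0,0,0],
    [0.2,0,0,-40,0,0,0],
    [0.2,0,0,-40,0,0,0],
  ],
)

```text
time_s: 32.67
eef_pos: [0.4994, -0.3506, 0.1593]
eef_rot: [[-0.994, -0.111, -0.001], [-0.111, 0.994, 0.0], [0.001, 0.0, -1.0]]
wrist_force: [1.6, -0.9, -0.7]
opening: 0.0682
```

```bash
python3 -c "
from ch import *
go(.6636,-.0516,.2,1.77)
cv2.imwrite('pics/w23.png',arm.grab_frame('wrist'))
"
```

```text
t 32.67 pos [ 0.4994 -0.3506  0.1593] psi 1.682 shift [-196.3  279.   -40.7] turn -0.088 (alt 3.053 ) tilt [ 0.001  0.    -1.   ] F [ 1.6 -0.9 -0.7] op 0.0682 q6 -0.72
```

View pics/w23.png

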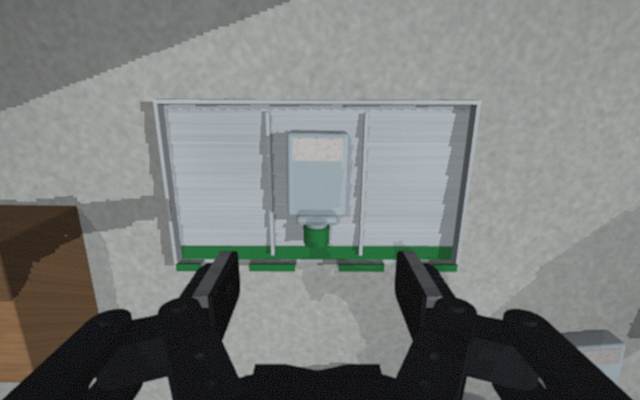

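Call:
carry_out(
  rows=[
    [0.15,-23,32,-20,0,0,0],
    [0.15,-23,32,-20,0,0,0],
    [0.15,-23,32,0,0,0,0],
    [0.15,-23,32,0,0,0,0],
    [0.15,-23,32,0,0,0,0],
  ],
)

```text
time_s: 33.13
eef_pos: [0.595, -0.1816, 0.1962]
eef_rot: [[-0.994, -0.11, 0.001], [-0.11, 0.994, -0.0], [-0.001, -0.001, -1.0]]
wrist_force: [0.8, -0.4, 0.2]
opening: 0.0725
```

Call:
carry_out(
  rows=[
    [0.15,-23,32,0,0,0,0],
    [0.15,-23,32,0,0,0,0],
    [0.15,-20,30,0,0,0,-0.088],
    [0.15,0,0,0,0,0,0],
  ],
)

```text
time_s: 33.47
eef_pos: [0.6519, -0.0766, 0.195]
eef_rot: [[-0.978, -0.208, 0.001], [-0.208, 0.978, 0.002], [-0.001, 0.001, -1.0]]
wrist_force: [-0.3, -1.2, 0.2]
opening: 0.0724
```

```bash
python3 -c "
from ch import *
from caps import *
go(.665,-.0516,.08,1.77)
for o in caps(save='pics/w24.png'): print(*o)
"
```

```text
t 33.47 pos [ 0.6519 -0.0766  0.195 ] psi 1.78 shift [-17.9  21.5 115.1] turn 0.01 (alt -3.132 ) tilt [-0.001  0.001 -1.   ] F [-0.3 -1.2  0.2] op 0.0724 q6 -0.33
red 3941 [617.  291.4] [0.712  0.2585 0.018 ]
green 2915 [90.1 25.4] [ 0.5684 -0.2899  0.018 ]
green 265 [337.3 243.7] [ 0.7198 -0.0425  0.018 ]
blue 3094 [ 20.4 235.4] [ 0.777  -0.3544  0.018 ]
```

View pics/w24.png

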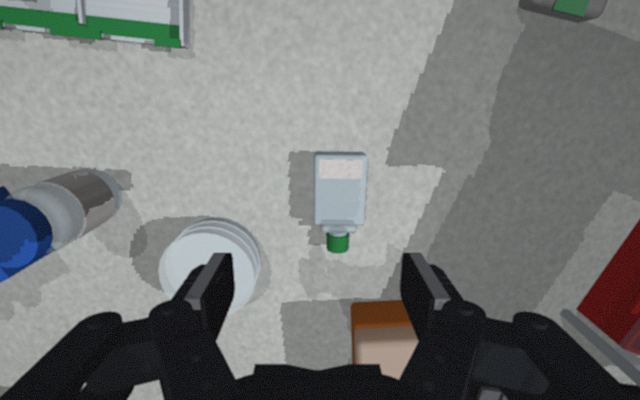

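Call:
carry_out(
  rows=[
    [0.15,-6,7,25,0,0,0],
    [0.15,-6,7,35,0,0,0],
    [0.15,-5,6,35,0,0,0],
    [0.15,0,0,35,0,0,0],
    [0.15,0,0,0,0,0,0],
  ],
)

```text
time_s: 33.93
eef_pos: [0.6576, -0.0596, 0.0587]
eef_rot: [[-0.98, -0.197, -0.011], [-0.197, 0.98, 0.001], [0.01, 0.003, -1.0]]
wrist_force: [-2.1, 0.1, -1.8]
opening: 0.0726
```

```bash
python3 -c "
from ch import *
from caps import *
go(.667,-.0516,.004,1.77)
for o in caps(save='pics/w25.png'): print(*o)
"
```

```text
t 33.93 pos [ 0.6576 -0.0596  0.0587] psi 1.769 shift [-11.4   5.8  54.6] turn -0.001 (alt 3.14 ) tilt [ 0.01   0.003 -1.   ] F [-2.1  0.1 -1.8] op 0.0726 q6 -0.29
green 698 [327.3 325. ] [ 0.7203 -0.0418  0.018 ]
```

View pics/w25.png

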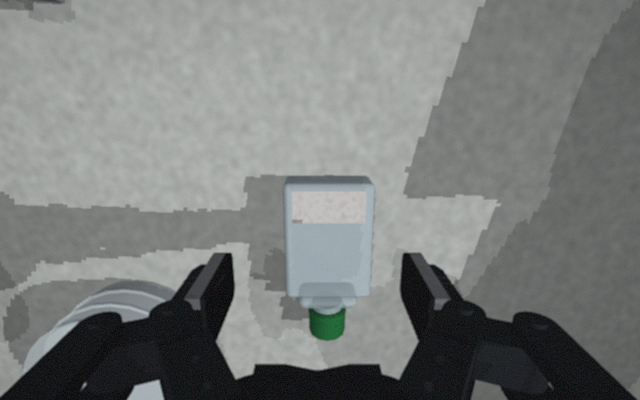

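Call:
carry_out(
  rows=[
    [0.15,-9,5,18,0,0,0],
    [0.15,0,0,18,0,0,0],
    [0.15,0,0,17,0,0,0],
    [0.15,0,0,0,0,0,0],
    [0.8,0,0,0,0,0,0],
  ],
  grip_force=60,
)

```text
time_s: 34.4
eef_pos: [0.6703, -0.0535, 0.0143]
eef_rot: [[-0.98, -0.197, 0.001], [-0.197, 0.98, -0.0], [-0.001, -0.0, -1.0]]
wrist_force: [-0.5, 0.1, 0.1]
opening: 0.0622
```

Call:
carry_out(
  rows=[
    [0.8,0,0,0,0,0,0],
    [0.8,0,0,0,0,0,0],
    [0.8,0,0,0,0,0,0],
    [0.8,0,0,0,0,0,0],
  ],
)

```text
time_s: 34.73
eef_pos: [0.6714, -0.0533, 0.0155]
eef_rot: [[-0.98, -0.197, 0.004], [-0.197, 0.98, -0.001], [-0.004, -0.001, -1.0]]
wrist_force: [-0.9, -1.6, 7.4]
opening: 0.0481
```

Call:
carry_out(
  rows=[
    [0.8,0,0,-30,0,0,0],
    [0.8,0,0,-40,0,0,0],
    [0.8,0,0,-40,0,0,0],
    [0.8,0,0,-40,0,0,0],
    [0.8,0,0,0,0,0,0],
  ],
)

```text
time_s: 35.15
eef_pos: [0.6737, -0.0532, 0.1733]
eef_rot: [[-0.98, -0.197, 0.014], [-0.198, 0.98, -0.001], [-0.014, -0.004, -1.0]]
wrist_force: [0.8, -0.5, -0.1]
opening: 0.0476
```

```bash
python3 -c "
from ch import *
go(.490,-.266,.17,1.68)
cv2.imwrite('pics/w26.png',arm.grab_frame('wrist'))
"
```

```text
t 35.15 pos [ 0.6737 -0.0532  0.1733] psi 1.77 shift [ 222.1 -172.3    1. ] turn 0.09 (alt -3.052 ) tilt [-0.014 -0.004 -1.   ] F [ 0.8 -0.5 -0.1] op 0.0476 q6 -0.28
```

View pics/w26.png

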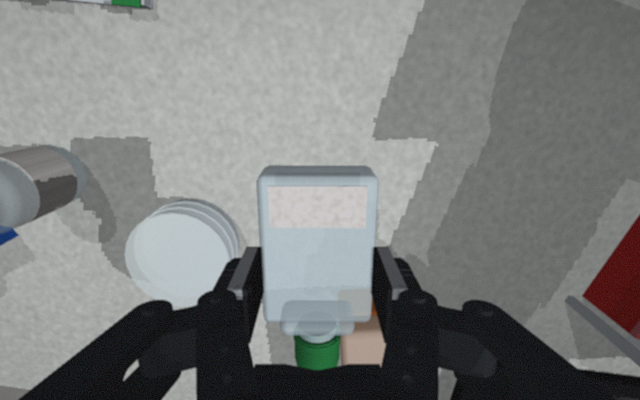

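Call:
carry_out(
  rows=[
    [0.8,32,-25,0,0,0,0],
    [0.8,32,-25,0,0,0,0],
    [0.8,32,-25,0,0,0,0],
    [0.8,32,-25,0,0,0,0],
    [0.8,32,-25,0,0,0,0],
  ],
)

```text
time_s: 35.62
eef_pos: [0.5361, -0.2079, 0.1626]
eef_rot: [[-0.98, -0.198, 0.0], [-0.198, 0.98, -0.0], [-0.0, -0.0, -1.0]]
wrist_force: [0.6, -1.2, 0.2]
opening: 0.0475
```

Call:
carry_out(
  rows=[
    [0.8,32,-25,0,0,0,0],
    [0.8,30,-27,0,0,0,0.09],
    [0.8,0,0,20,0,0,0],
    [0.8,0,0,20,0,0,0],
    [0.8,0,0,0,0,0,0],
  ],
)

```text
time_s: 36.03
eef_pos: [0.4848, -0.27, 0.1197]
eef_rot: [[-0.994, -0.107, -0.004], [-0.107, 0.994, 0.002], [0.004, 0.003, -1.0]]
wrist_force: [-0.5, 0.5, -0.9]
opening: 0.0476
```

```bash
python3 -c "
from ch import *
go(.490,-.271,.022,1.68)
cv2.imwrite('pics/w27.png',arm.grab_frame('wrist'))
"
```

```text
t 36.03 pos [ 0.4848 -0.27    0.1197] psi 1.678 shift [-5.4 -1.8 97.7] turn -0.002 (alt 3.139 ) tilt [ 0.004  0.003 -1.   ] F [-0.5  0.5 -0.9] op 0.0476 q6 -0.62
```

View pics/w27.png

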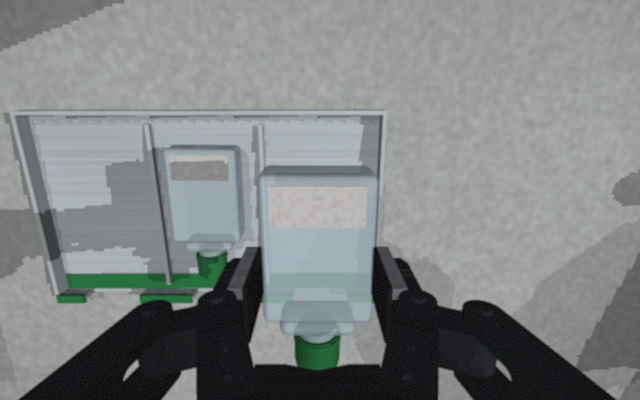

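Call:
carry_out(
  rows=[
    [0.8,-4,-2,20,0,0,0],
    [0.8,0,0,25,0,0,0],
    [0.8,0,0,20,0,0,0],
    [0.8,0,0,12,0,0,0],
    [0.8,0,0,0,0,0,0],
  ],
)

```text
time_s: 36.5
eef_pos: [0.4908, -0.2705, 0.0441]
eef_rot: [[-0.994, -0.11, -0.003], [-0.11, 0.994, 0.002], [0.003, 0.002, -1.0]]
wrist_force: [-0.8, 0.4, -0.2]
opening: 0.0477
```

```bash
python3 -c "
from ch import *
go(.490,-.271,.022,1.68)
cv2.imwrite('pics/w28.png',arm.grab_frame('wrist'))
"
```

```text
t 36.5 pos [ 0.4908 -0.2705  0.0441] psi 1.681 shift [ 0.8 -0.4 22.1] turn 0.001 (alt -3.141 ) tilt [ 0.003  0.002 -1.   ] F [-0.8  0.4 -0.2] op 0.0477 q6 -0.61
```

View pics/w28.png

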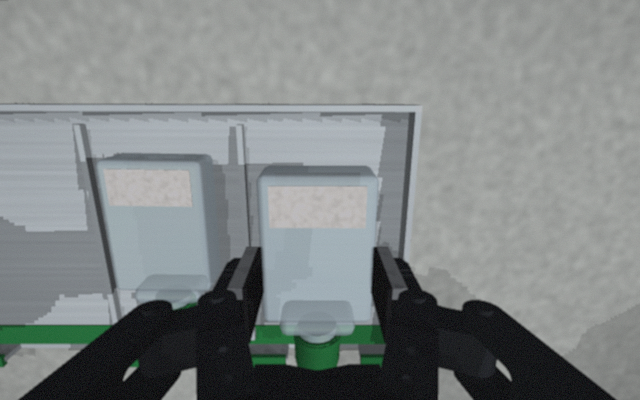

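Call:
carry_out(
  rows=[
    [0.8,0,0,10,0,0,0],
    [0.8,0,0,8,0,0,0],
    [0.8,0,0,0,0,0,0],
    [0.8,0,0,0,0,0,0],
  ],
)

```text
time_s: 36.88
eef_pos: [0.4914, -0.2715, 0.0274]
eef_rot: [[-0.994, -0.109, -0.0], [-0.109, 0.994, 0.0], [0.0, 0.0, -1.0]]
wrist_force: [-0.7, 0.0, -1.2]
opening: 0.0475
```

```bash
python3 -c "
from ch import *
go(.490,-.271,.022,1.68)
"
```

```text
t 36.88 pos [ 0.4914 -0.2715  0.0274] psi 1.68 shift [1.3 0.7 5.4] turn 0.0 (alt -3.142 ) tilt [ 0.  0. -1.] F [-0.7  0.  -1.2] op 0.0475 q6 -0.61
```

Call:
carry_out(
  rows=[
    [0.8,0,0,6,0,0,0],
    [0.8,0,0,0,0,0,0],
    [0.3,0,0,0,0,0,0],
    [0.3,0,0,0,0,0,0],
    [0.3,0,0,0,0,0,0],
  ],
)

```text
time_s: 37.3
eef_pos: [0.4916, -0.2718, 0.0216]
eef_rot: [[-0.994, -0.109, 0.0], [-0.109, 0.994, -0.0], [-0.0, -0.0, -1.0]]
wrist_force: [0.1, 0.2, 0.4]
opening: 0.0596
```

Call:
carry_out(
  rows=[
    [0.3,0,0,-20,0,0,0],
    [0.3,0,0,-40,0,0,0],
    [0.3,0,0,-40,0,0,0],
    [0.2,0,0,-40,0,0,0],
    [0.2,0,0,-40,0,0,0],
  ],
)

```text
time_s: 37.72
eef_pos: [0.4911, -0.2715, 0.2037]
eef_rot: [[-0.994, -0.109, 0.0], [-0.109, 0.994, -0.0], [-0.0, -0.0, -1.0]]
wrist_force: [0.2, -0.4, -0.6]
opening: 0.0687
```

Call:
carry_out(
  rows=[
    [0.2,0,30,-40,0,0,0],
    [0.2,0,40,0,0,0,0],
    [0.2,0,40,0,0,0,0],
    [0.2,0,0,0,0,0,0],
  ],
)

```text
time_s: 38.05
eef_pos: [0.4791, -0.1625, 0.2361]
eef_rot: [[-0.994, -0.112, 0.001], [-0.112, 0.994, 0.002], [-0.001, 0.001, -1.0]]
wrist_force: [1.0, -0.8, 0.8]
opening: 0.0682
```

```bash
python3 -c "
from ch import *
cv2.imwrite('pics/w29.png',arm.grab_frame('wrist'))
cv2.imwrite('pics/s29.png',arm.grab_frame('scene'))
a=arm.grab_frame('side');cv2.imwrite('pics/d29.png',a)
knob(); go(.49,-.2,.3,1.68)
"
```

```text
scene 38 [373.7 115. ] err px, angle [ 0.76 -0.64]
side 99 [277.  241.2] err px, angle [ 0.97 -0.7 ]
t 38.3 pos [ 0.4802 -0.1679  0.2347] psi 1.679 shift [ -6.3 -32.9 -65.3] turn -0.001 (alt 3.141 ) tilt [ 0. -0. -1.] F [0.2 0.2 0.2] op 0.0682 q6 -0.44
```

View pics/w29.png

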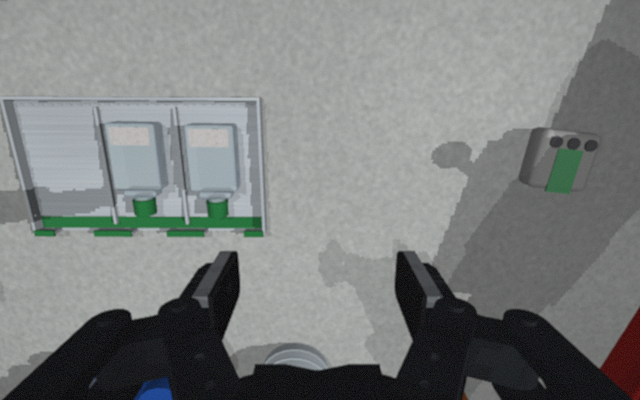

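View pics/s29.png

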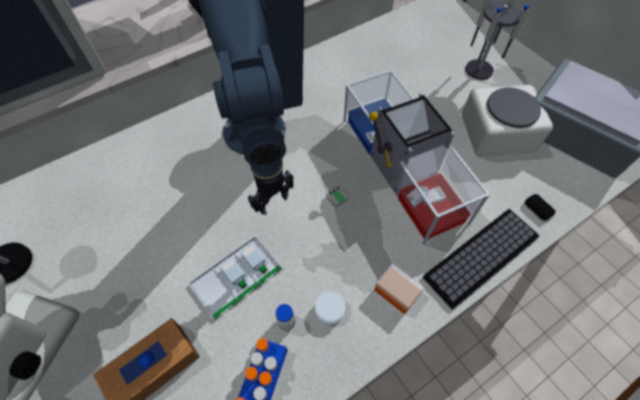

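View pics/d29.png

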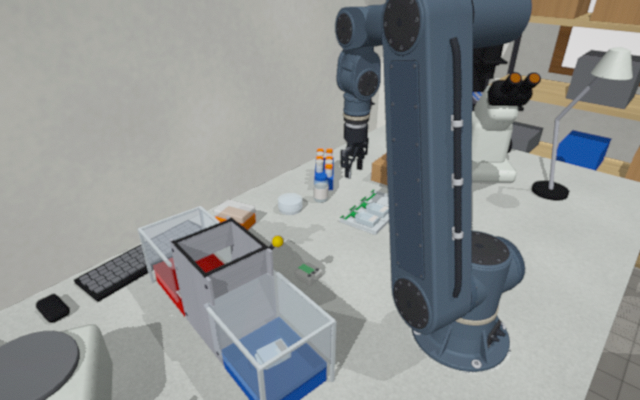

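```bash
python3 -c "
from station import arm
print(arm.finish_job())"
```

```text
the job is handed in; nothing more can be done
None
```

The job is handed in after about 38 s of the 210 s allowed. There were two red-capped, one blue-capped and two green-capped flasks.

- **Red and blue flasks:** With the lever set for red, I dropped both red flasks into the red bin. I then set it for blue, dropped the blue flask into the blue bin, and pushed the lever back to the red stop.
- **Green flasks:** Both lie flat, one in the middle tray lane and one in the nearer outer lane, caps towards the green-striped end.
- **Last pictures:** All five flasks are in the right places and no flasks are left on the bench. The timer, dishes and bottle are where they were, and the gripper is clear of everything.

**Doubts:**
- **Force:** During the first two lever pushes, the knob wedged against the closed fingers and the wrist force read about 47 N and 49 N. That is well under the 120 N wrist limit. I can't rule out that it counts against the 40 N limit on the gripper's body. For the last push I used the finger sides, and readings stayed under about 25 N.
- **Lever angle:** At the end the side camera puts the lever at -0.70 rad (the stop) and the scene camera at -0.64. I trust the side view, because the last push met firm resistance at the stop (14 N) and the scene view of the knob is coarser there.

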